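Press a vial cap home in the locking forceps and release it

ROBOT

A 7-joint arm with a two-finger parallel gripper is mounted at the origin on the work surface. World frame = base frame: x ahead of the robot, y to its left, z up, the work surface at z = 0. Lengths are in m, angles in rad, forces in N, time in s.
With the tool pointing down it reaches from about 0.425 to 0.95 m from the base axis. Payload 16.7 kg.
Tool frame: the origin (TCP) lies midway between the tips of the shut fingers; the grasp point (between the pads) lies 19 mm behind it; z points along the fingers, y is the direction in which the jaws open and shut (so a half turn about z gives the same grasp; the last joint's range is limited). The gripper opens to 94 mm and grips with 3 to 60 N. Pads are 16 mm wide; open, the fingers measure 119 mm over their backs; the gripper's body (75 mm by 177 mm) begins 78 mm behind the grasp point.
Start: joints at [1.155, 0.426, 0.074, 1.606, -0.034, 1.111, -0.067], TCP at [0.177, -0.651, 0.178] pointing down, gripper open.
Joint ranges: [-2.85, 2.85], [-0.5, 2.14], [-1.23, 1.37], [0.21, 2.46], [-1.02, 4.16], [0.16, 2.05], [-2.73, 2.73]. Speed limits (rad/s): [1.89, 1.89, 2.39, 2.39, 3.01, 3.01, 3.01].

INTERFACE

Orientations are given as a 3x3 rotation matrix whose columns are the frame's x, y, z axes.
In Python, from workcell import r gives the robot as it stands.
- The arm moves only by the tool play_rows, never from a script. Its argument "increments" is a list that holds one entry, the list of rows, each a list of 7 numbers: the shift along the tool's x, y, z in mm, then the turn, a rotation vector about the tool's x, y, z in degrees, then the closure, from -1 (fully open) to 1 (shut). A call has exactly 5 rows; each row shifts and turns the commanded pose from where the row before left it, along the tool's axes as they then stand; what a row does not reach is not made up. A row lasts 1/12 s, in which the tool goes at most 41.7 mm and 7.16 degrees, less where a joint would pass 70% of its speed; a pose out of reach is approached as far as the arm can. A call is refused whole if a number of a shift passes 41.7 or a number of a turn 7.16, either way. A call with a gripper value outside its range is refused whole. The fingers move at their own pace and stop on an object; the grip force is fixed at half the most. Time passes only in rows, so rows that do not move let the fingers close, or fill a call up. It gives the time, the measured TCP pose, the force and the opening at its end, in the units of the state.
- r.sense(): the state, without advancing time (a new reading comes with each control period).
- r.grab_frame(name): name is "side" or "top" or "wrist"; returns the picture (480x640x3 uint8, red, green, blue); there is no depth.
- r.camera_params(name): a dict with "fovy" (degrees; the focal length in pixels is half the picture's height over the tangent of half this angle, whatever the lens; pixels are square), "cx", "cy" (the principal point, pixels), "world_to_cam" (4x4, takes a point from world to camera coordinates). Camera axes: x right, y down, z forward; pixel columns grow to the right and rows downward; lengths in m; the calibration is good to about 2 mm. The wrist camera is an equidistant fisheye: a pixel r from the principal point sees the ray r / f radians off the axis. A picture is of the moment at which its call begins: read the wrist's pose just before it. camera_params takes no time and is no camera call; for the wrist camera it gives the pose at the moment of the call.
- r.job_done(): hands the job in, once; it reports no verdict.
The state is a dict: "t": time; "q": joint angles; "dq": joint speeds; "joint_efforts": joint torques, N m; "position": TCP position; "ee_rot": TCP orientation; "ft_force": force on the tool from outside, world axes, zero at the start; "ft_torque": the same for the moment, N m; "grip_width": opening from 0.0 (shut) to 1.0 (fully open).
Only numpy, scipy, OpenCV 4.12 (cv2) and the standard library are available. Lean on these libraries where they do the work, as an engineer would, in place of code of your own. Each camera call takes 0.05 s, during which the arm holds its last target.

TASK

The cap on the small vial in the bench forceps is not fully on: press it home by closing the forceps' swinging handle until the ratchet holds it shut by itself, gently, for the glass breaks if the handle is squeezed on well after the cap is home. Take the gripper off and leave the forceps locked for at least two seconds, then press the swinging handle down sideways out of its ratchet and let it swing fully open. Leave the gripper off everything at the end, do not touch the vial or cap with it, and leave the beaker, the blue case and the bottle where they stand.

Things in the scene. Friction and masses are not known exactly. Their poses are not given: they have to be found in the camera images.
- jaw (a joint): Angle in rad of the swinging half of the forceps about its upright pivot. 0 = fully open (a spring, 2 to 3 N at the handle, drives it there), grows as the handle is pushed towards the fixed handle, hard end at 0.36. Ratchet teeth catch at 0.08, 0.15, 0.22 and 0.29 rad; when let go, the handle falls back to the last tooth passed. The angle at which the cap is home differs each time.
- cap (a joint): How far the cap is pushed on, in m: 0 = proud, 0.0035 = fully home; it stays where pushed and slides at 4 to 6 N. Force at the handle's grip point: 2 to 8 N before the cap is met and 5 to 12 N while it slides, climbing and dropping at each tooth, then rising 5 N per mm. 14 to 15 N is surely home and safe; over 18 N endangers the glass, and the handle's hard end always breaks it.
- shank (a joint): Sideways (downward) flex of the thin springy end of the swinging handle, which carries the ratchet tooth and the loop, in rad, about a level axis 87 mm from the pivot: 0 = at rest, springs back; 0.12 and more frees the ratchet, hard stop at 0.25. At the loop that is about 7 mm down with 2 to 6 N to free, 13 mm down at the stop.
- forceps: Steel locking forceps (like a big haemostat, 210 mm long) bolted flat on a grey base plate 170 x 100 x 12 mm; base cannot move. Origin on the bench straight under the pivot, z up, -x runs along the handles (towards the robot at yaw 0), +x to the jaws. The whole tool lies in a level plane with its centre line 90 mm above the bench. The handle on the -y side is fixed, the one on the +y side swings.
- pivot (a point): Pivot of the forceps, on the handle plane, 90 mm above the bench.
- handle_grip (a point): Centre line of the swinging handle's stiff shank, 77 mm from the pivot; moves with the handle. Push it here to close. Straight steel bar, 8 x 8 mm, polished, free for 12 mm either way, nothing beneath but the base plate and bench. Closes towards -y of the forceps on an arc about the pivot, 27 mm in all. The ratchet (between the handles and under them) is 113 mm from the pivot.
- handle_loop (a point): Centre of the swinging handle's finger loop (ring 31 mm outside, 17 mm inside, bar 7 mm thick), 143 mm from the pivot; moves with the handle. Pressed down here, with closed fingers across the ring, to free the ratchet. If friction under the fingers stops it swinging out, move outwards (+y of the forceps) with it, held down, to below the first tooth.
- fixed_grip (a point): The matching point on the fixed handle's shank, 8 mm bar. The two points are about 45 mm apart when open, 18 mm when shut. A full gripper squeeze across both handles (20 N or more) breaks the glass: push, or close in small steps, reading the force.
- vial: Amber glass vial, 17 mm across, lying level between the jaws on a screw foot, its axis along y of the forceps, cap towards -y; 47 mm beyond the pivot. Its screw foot is set differently by up to 6 mm each time.
- cap_face (a point): Centre of the outer face of the white cap (21 mm across, 9 mm long). The swinging jaw carries a sprung rubber foot that presses on it, 50 mm from the pivot; how far that foot stands out is also set differently each time, by a few mm, and is not measured.
- beaker: Glass beaker, 68 mm wide, 90 mm high, bystander; origin under its centre.
- case: Flat blue case 180 x 75 x 28 mm, bystander; origin under its centre.
- reagent: Amber bottle 60 mm wide, 130 mm high, bystander; origin under its centre.

How it is judged:
By the outcome, as a careful person would: the job done as asked, in the order asked, and still so for the second after the job is handed in, with the robot touching nothing.
It also fails if it takes over 70 s, if anything falls off the work surface, if the arm or the gripper's body presses on something with over 40 N, if the wrist force passes 120 N, or if a joint passes its speed limit or range.

## Working session

There is one attempt and no reset: what is moved stays moved. The work goes in short steps, Python scripts to look and compute and a tool call to move; the robot and the scene stay as the last step left them, time stands still between calls to the robot, and variables do not carry over. Pictures are saved under pics/ and viewed, and the job is handed in when it is done.

Besides the shell and the picture viewer there is one more tool, called after "Call:" by a JSON object that holds its "op" and its "data". play_rows: Moves the arm, as the interface text tells. Its arguments: {"type":"object","properties":{"increments":{"type":"array"}},"required":["increments"]}

```bash
ls; mkdir -p pics
python3 - <<'E'
from workcell import r
import cv2
s=r.sense();print(s)
for n in("side","top","wrist"):
    f=r.grab_frame(n);cv2.imwrite(f"pics/{n}0.png",f[:,:,::-1]);p=r.camera_params(n);print(n,p)
E
```

```text
pics
{'t': 0.0, 'q': array([ 1.15545629,  0.42669679,  0.07381437,  1.60660008, -0.03411436,
        1.11077895, -0.06709691]), 'dq': array([ 0.00063441,  0.00097072, -0.00029287,  0.000448  ,  0.00079377,
       -0.00161977,  0.00049851]), 'joint_efforts': array([ 5.09094752e-04, -9.35825014e+01,  3.66637409e+00, -4.54187393e+01,
       -4.89532342e-02,  2.01051647e-02,  1.02259608e-04]), 'position': array([ 0.17721127, -0.65084479,  0.17780108]), 'ee_rot': array([[ 9.64872526e-01,  2.62718222e-01, -3.79606225e-04],
       [ 2.62718489e-01, -9.64871825e-01,  1.16500048e-03],
       [-6.02044952e-05, -1.22380653e-03, -9.99999249e-01]]), 'ft_force': array([ 0.29893963, -0.30549209,  0.25958238]), 'ft_torque': array([-0.00012463,  0.04096861,  0.04182091]), 'grip_width': 0.9991618886462212}
side {'fovy': 48.66435531502518, 'cx': 325.4023038083783, 'cy': 244.45966100833138, 'world_to_cam': array([[-0.87380571, -0.48626262,  0.00349964,  0.57076218],
       [-0.37502378,  0.66929519, -0.64140557,  0.26292003],
       [ 0.30954926, -0.5617763 , -0.76719401,  0.99714784],
       [ 0.        ,  0.        ,  0.        ,  1.        ]])}
top {'fovy': 45.51042308031933, 'cx': 325.2128862656453, 'cy': 237.3916043345651, 'world_to_cam': array([[-0.02384238, -0.99970341,  0.00496396,  0.05876555],
       [-0.99481826,  0.0232344 , -0.09897877,  0.63909091],
       [ 0.09883408, -0.00729813, -0.99507716,  1.15736338],
       [ 0.        ,  0.        ,  0.        ,  1.        ]])}
wrist {'fovy': 65.70646984690485, 'cx': 324.63273835638927, 'cy': 233.83397285996804, 'world_to_cam': array([[ 2.62397560e-01, -9.64959364e-01, -9.72575042e-04,
        -6.74490502e-01],
       [-9.35712291e-01, -2.54690527e-01,  2.44080404e-01,
        -2.63343998e-02],
       [-2.35775377e-01, -6.31360521e-02, -9.69754510e-01,
         3.90652244e-01],
       [ 0.00000000e+00,  0.00000000e+00,  0.00000000e+00,
         1.00000000e+00]])}
```

View pics/side0.png

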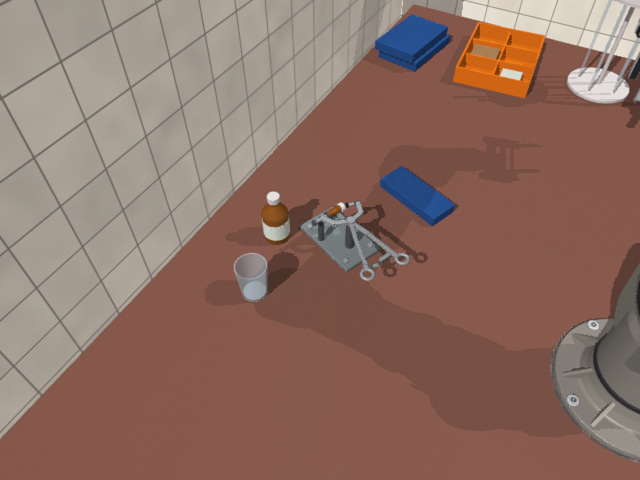

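View pics/top0.png

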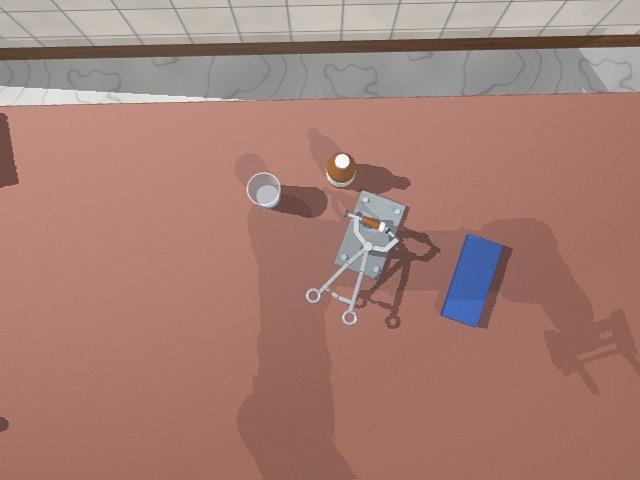

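```bash
cat > h.py <<'E'
import numpy as np,cv2
from workcell import r
def ray(n,u,v,p=None):
    p=p or r.camera_params(n);f=240/np.tan(np.radians(p["fovy"])/2)
    R=p["world_to_cam"][:3,:3];t=p["world_to_cam"][:3,3]
    x,y=u-p["cx"],v-p["cy"]
    if n=="wrist":
        rr=np.hypot(x,y);a=rr/f;d=np.array([np.sin(a)*x/rr,np.sin(a)*y/rr,np.cos(a)]) if rr>0 else np.array([0,0,1.])
    else: d=np.array([x/f,y/f,1])
    return -R.T@t,R.T@d
def pl(n,u,v,z,p=None):
    c,d=ray(n,u,v,p);return c+d*(z-c[2])/d[2]
def tri(a,b):
    (c1,d1),(c2,d2)=ray(*a),ray(*b)
    A=np.array([d1,-d2]).T;s=np.linalg.lstsq(A,c2-c1,rcond=None)[0]
    P,Q=c1+s[0]*d1,c2+s[1]*d2
    return (P+Q)/2,np.linalg.norm(P-Q)
def proj(n,X,p=None):
    p=p or r.camera_params(n);f=240/np.tan(np.radians(p["fovy"])/2)
    c=p["world_to_cam"]@np.append(X,1);c=c[:3]
    if n=="wrist":
        rr=np.hypot(c[0],c[1]);a=np.arctan2(rr,c[2]);return p["cx"]+f*a*c[0]/rr,p["cy"]+f*a*c[1]/rr
    return p["cx"]+f*c[0]/c[2],p["cy"]+f*c[1]/c[2]
E
python3 - <<'E'
import cv2
from h import *
a=cv2.imread("pics/top0.png");cv2.imwrite("pics/topc.png",cv2.resize(a[180:335,290:450],None,fx=5,fy=5,interpolation=cv2.INTER_CUBIC)[:, :][:600] if 0 else cv2.resize(a[180:330,290:450],None,fx=4,fy=4,interpolation=cv2.INTER_CUBIC))
a=cv2.imread("pics/side0.png");cv2.imwrite("pics/sidec.png",cv2.resize(a[180:300,290:450],None,fx=5,fy=5,interpolation=cv2.INTER_CUBIC))
for n,u,v in (("pivot",368,246),("loopL",313,295),("loopR",349.5,318)):print(n,pl("top",u,v,.094))
print([pl("top",u,v,.012) for u,v in((362,191),(407,206),(380,279),(337,263))])
E
```

```text
pivot [ 0.61513119 -0.03956426  0.094     ]
loopL [0.5218837  0.07060655 0.094     ]
loopR [0.47577686 0.00073791 0.094     ]
[array([ 0.73968933, -0.03718083,  0.012     ]), array([ 0.70521103, -0.13185149,  0.012     ]), array([ 0.55185694, -0.06929808,  0.012     ]), array([0.58755725, 0.02003331, 0.012     ])]
```

View pics/topc.png

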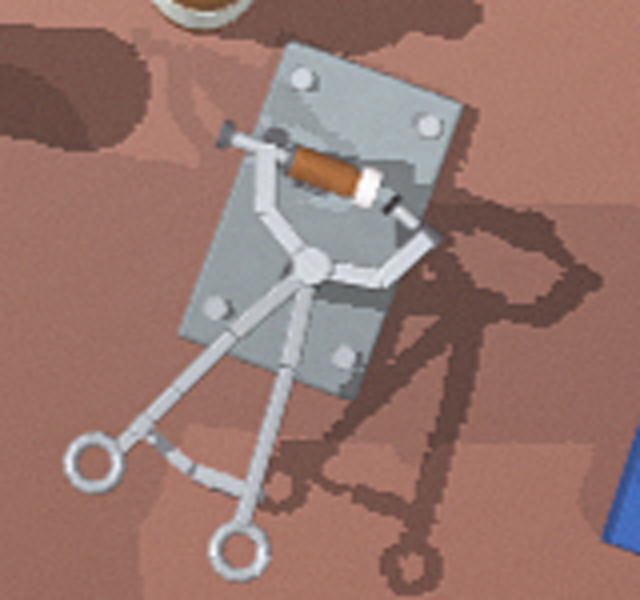

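View pics/sidec.png

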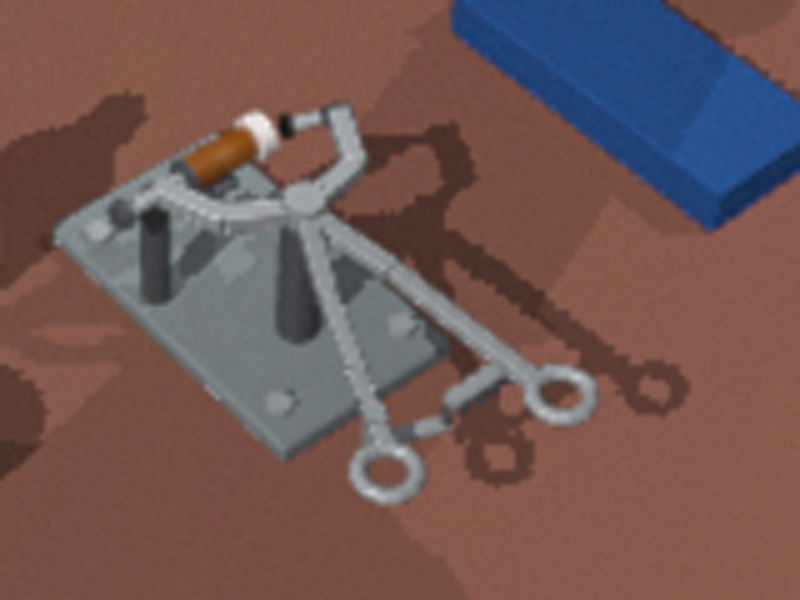

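View pics/wrist0.png

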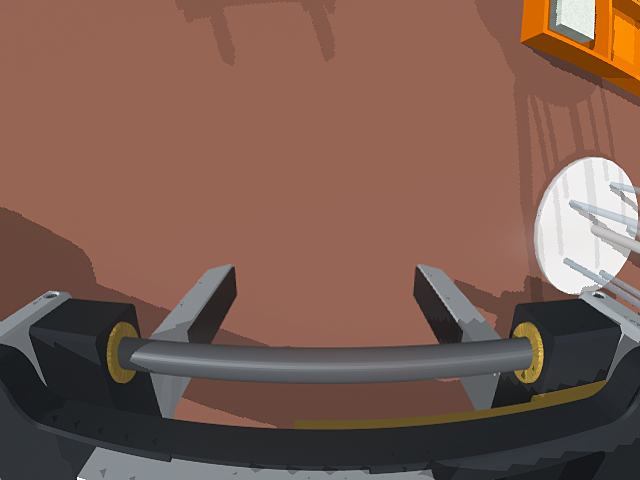

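Call:
{"op": "play_rows", "data": {"increments": [[[25,-10,-10,0,0,0,1],[25,-10,-10,0,0,0,1],[25,-10,-10,0,0,0,1],[25,-10,-10,0,0,0,1],[25,-10,-10,0,0,0,1]]]}}

```text
t: 0.57
position: [0.2855, -0.5691, 0.2287]
ee_rot: [[0.965, 0.262, -0.0], [0.262, -0.965, 0.0], [-0.0, -0.001, -1.0]]
ft_force: [-0.1, 0.2, 0.5]
grip_width: 0.68
```

Call:
{"op": "play_rows", "data": {"increments": [[[25,-10,0,0,0,0,1],[25,-10,0,0,0,0,1],[25,-10,0,0,0,0,1],[25,-10,0,0,0,0,1],[25,-10,0,0,0,0,1]]]}}

```text
t: 0.98
position: [0.393, -0.4881, 0.2284]
ee_rot: [[0.965, 0.263, -0.0], [0.263, -0.965, 0.0], [-0.0, -0.0, -1.0]]
ft_force: [-0.1, 0.3, 0.3]
grip_width: 0.328
```

Call:
{"op": "play_rows", "data": {"increments": [[[25,-10,0,0,0,0,1],[25,-10,0,0,0,0,1],[25,-10,0,0,0,0,1],[25,-10,0,0,0,0,1],[25,-10,0,0,0,0,1]]]}}

```text
t: 1.4
position: [0.5006, -0.407, 0.2283]
ee_rot: [[0.965, 0.263, -0.0], [0.263, -0.965, 0.0], [-0.0, -0.0, -1.0]]
ft_force: [-0.3, 0.0, -0.0]
grip_width: 0.008
```

Call:
{"op": "play_rows", "data": {"increments": [[[10,-20,0,0,0,-7,1],[10,-20,0,0,0,-7,1],[10,-20,0,0,0,-7,1],[10,-20,0,0,0,-7,1],[10,-20,0,0,0,-7,1]]]}}

```text
t: 1.82
position: [0.4947, -0.2966, 0.2281]
ee_rot: [[0.635, 0.773, -0.0], [0.773, -0.635, 0.0], [0.0, -0.001, -1.0]]
ft_force: [-0.8, -0.4, -0.8]
grip_width: -0.0
```

Call:
{"op": "play_rows", "data": {"increments": [[[32,-14,0,0,0,0,1],[32,-14,0,0,0,0,1],[32,-14,0,0,0,0,1],[32,-14,0,0,0,0,1],[32,-14,0,0,0,0,1]]]}}

```text
t: 2.23
position: [0.5432, -0.1287, 0.2285]
ee_rot: [[0.64, 0.768, -0.0], [0.768, -0.64, -0.0], [-0.0, 0.0, -1.0]]
ft_force: [1.4, 0.8, -0.6]
grip_width: 0.005
```

Call:
{"op": "play_rows", "data": {"increments": [[[30,-13,0,0,0,0,1],[30,-13,0,0,0,0,1],[30,-13,0,0,0,0,1],[30,-13,0,0,0,0,1],[30,-13,0,0,0,0,1]]]}}

```text
t: 2.65
position: [0.5893, 0.0281, 0.2284]
ee_rot: [[0.64, 0.768, -0.0], [0.768, -0.64, -0.0], [-0.0, -0.0, -1.0]]
ft_force: [0.7, -0.2, 0.5]
grip_width: 0.006
```

Call:
{"op": "play_rows", "data": {"increments": [[[0,0,0,0,0,-7,1],[0,0,0,0,0,-7,1],[0,0,0,0,0,-7,1],[0,0,0,0,0,-7,1],[0,0,0,0,0,-7,1]]]}}

```text
t: 3.07
position: [0.589, 0.0266, 0.2283]
ee_rot: [[0.077, 0.997, -0.0], [0.997, -0.077, 0.0], [-0.0, -0.0, -1.0]]
ft_force: [0.3, -0.5, -0.3]
grip_width: 0.007
```

Call:
{"op": "play_rows", "data": {"increments": [[[0,0,0,0,0,-7,1],[0,0,0,0,0,-7,1],[0,0,0,0,0,-7,1],[0,0,0,0,0,-7,1],[0,0,0,0,0,-7,1]]]}}

```text
t: 3.48
position: [0.589, 0.0265, 0.2283]
ee_rot: [[-0.509, 0.861, -0.0], [0.861, 0.509, -0.0], [0.0, -0.0, -1.0]]
ft_force: [0.5, -0.9, -0.0]
grip_width: 0.006
```

Run:
```python
from h import *
s=r.sense();print(s["position"],s["ee_rot"],s["q"],s["t"])
p=r.camera_params("wrist");f=r.grab_frame("wrist");cv2.imwrite("pics/w1.png",f[:,:,::-1])
print(proj("wrist",[.6151,-.0396,.094],p),proj("wrist",[.5219,.0706,.09],p),proj("wrist",[.5654,.0192,.094],p),proj("wrist",s["position"],p))
import pickle;pickle.dump(p,open("p1","wb"))
```

```text
[0.58899996 0.02649112 0.22829252] [[-5.08600483e-01  8.61002550e-01 -3.97965485e-04]
 [ 8.61002626e-01  5.08600508e-01 -4.18584185e-05]
 [ 1.66365243e-04 -3.63938540e-04 -9.99999920e-01]] [ 0.3405698   0.30262931 -0.60925577  1.71368497  0.18517276  1.18371621
  0.21585665] 3.4833
(np.float64(314.3199413051608), np.float64(287.84536630029646)) (np.float64(287.25463510296794), np.float64(141.09991818055812)) (np.float64(299.90961649527287), np.float64(212.30371446607958)) (np.float64(326.27747643100037), np.float64(264.95016132181075))
```

View pics/w1.png

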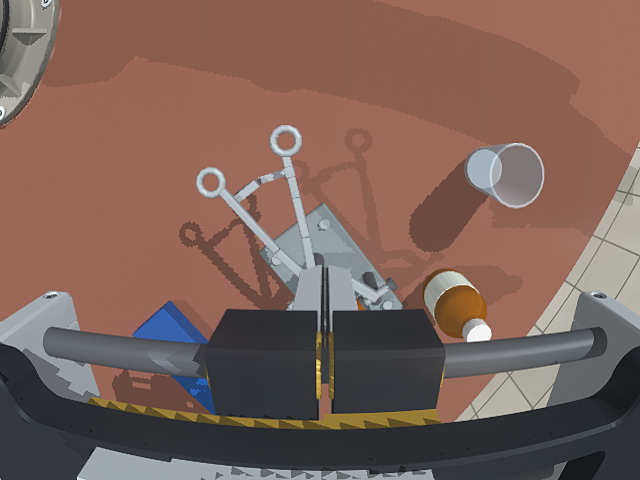

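Call:
{"op": "play_rows", "data": {"increments": [[[5.5,3.5,0,0,0,0,1],[5.5,3.5,0,0,0,0,1],[0,0,10,0,0,-4.8,1],[0,0,20,0,0,-4.8,1],[0,0,28,0,0,0,1]]]}}

```text
t: 3.95
position: [0.5909, 0.041, 0.1716]
ee_rot: [[-0.642, 0.766, 0.004], [0.766, 0.642, 0.0], [-0.002, 0.003, -1.0]]
ft_force: [1.0, -1.4, -0.7]
grip_width: 0.005
```

Call:
{"op": "play_rows", "data": {"increments": [[[0,0,30,0,0,0,1],[0,0,30,0,0,0,1],[0,0,25,0,0,0,1],[0,0,15,0,0,0,1],[0,0,0,0,0,0,1]]]}}

```text
t: 4.37
position: [0.5876, 0.0403, 0.0673]
ee_rot: [[-0.638, 0.77, -0.005], [0.77, 0.638, 0.0], [0.003, -0.004, -1.0]]
ft_force: [-0.7, 0.9, 0.1]
grip_width: 0.004
```

Run:
```python
from h import *
s=r.sense();print(s["position"],s["ee_rot"],s["ft_force"],s["t"])
f=r.grab_frame("side");cv2.imwrite("pics/s1.png",cv2.resize(f[150:300,260:460,::-1],None,fx=4,fy=4))
```

```text
[0.58758306 0.04026479 0.06730512] [[-6.38402144e-01  7.69687954e-01 -4.81205023e-03]
 [ 7.69696649e-01  6.38409793e-01  6.99871620e-05]
 [ 3.12592827e-03 -3.65913898e-03 -9.99988420e-01]] [-0.72324781  0.94113514  0.10240042] 4.3667
```

View pics/s1.png

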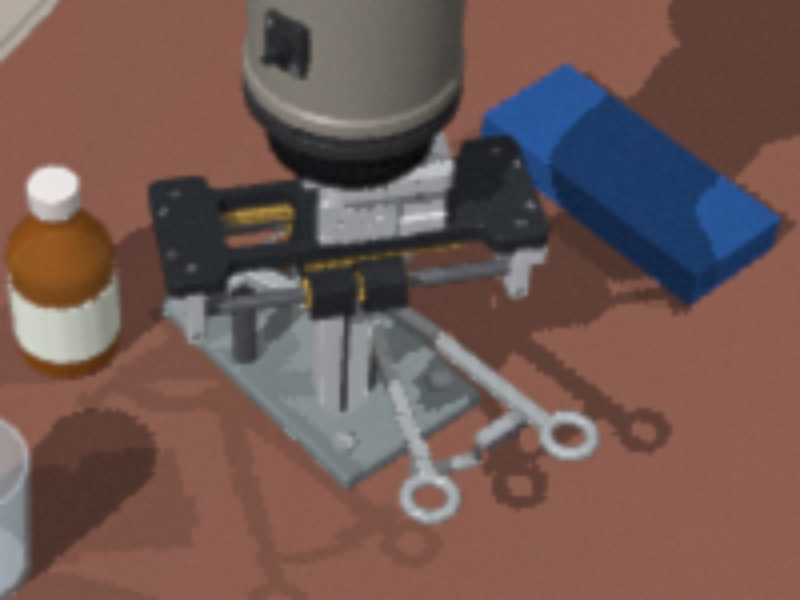

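Call:
{"op": "play_rows", "data": {"increments": [[[0,-3,0,0,0,0,1],[0,-3,0,0,0,0,1],[0,-2,0,0,0,0,1],[0,0,0,0,0,0,1],[0,0,0,0,0,0,1]]]}}

```text
t: 4.83
position: [0.5839, 0.0342, 0.0713]
ee_rot: [[-0.64, 0.769, 0.001], [0.769, 0.64, -0.0], [-0.001, 0.001, -1.0]]
ft_force: [-0.4, -0.4, -0.0]
grip_width: 0.007
```

Call:
{"op": "play_rows", "data": {"increments": [[[0,-1,0,0,0,0,1],[0,-1,0,0,0,0,1],[0,-1,0,0,0,0,1],[0,0,0,0,0,0,1],[0,0,0,0,0,0,1]]]}}

```text
t: 5.25
position: [0.5812, 0.0325, 0.0705]
ee_rot: [[-0.64, 0.768, -0.0], [0.768, 0.64, 0.0], [0.0, -0.0, -1.0]]
ft_force: [0.0, -0.5, 0.2]
grip_width: 0.008
```

Call:
{"op": "play_rows", "data": {"increments": [[[0,-1,0,0,0,0,1],[0,-1,0,0,0,0,1],[0,-0.5,0,0,0,0,1],[0,-0.5,0,0,0,0,1],[0,0,0,0,0,0,1]]]}}

```text
t: 5.67
position: [0.5789, 0.0306, 0.0705]
ee_rot: [[-0.64, 0.768, -0.0], [0.768, 0.64, -0.0], [0.0, -0.0, -1.0]]
ft_force: [0.4, -0.1, 0.4]
grip_width: 0.004
```

Call:
{"op": "play_rows", "data": {"increments": [[[0,-0.5,0,0,0,0,1],[0,-0.5,0,0,0,0,1],[0,-0.5,0,0,0,0,1],[0,-0.5,0,0,0,0,1],[0,0,0,0,0,0,1]]]}}

```text
t: 6.08
position: [0.5773, 0.0293, 0.0705]
ee_rot: [[-0.64, 0.768, -0.0], [0.768, 0.64, 0.0], [0.0, -0.0, -1.0]]
ft_force: [-1.3, -0.1, -1.1]
grip_width: 0.004
```

Call:
{"op": "play_rows", "data": {"increments": [[[0,-0.5,0,0,0,0,1],[0,-0.5,0,0,0,0,1],[0,-0.5,0,0,0,0,1],[0,-0.5,0,0,0,0,1],[0,0,0,0,0,0,1]]]}}

```text
t: 6.5
position: [0.5758, 0.028, 0.0705]
ee_rot: [[-0.64, 0.768, -0.0], [0.768, 0.64, -0.0], [0.0, -0.0, -1.0]]
ft_force: [0.7, -0.5, 0.5]
grip_width: 0.005
```

Call:
{"op": "play_rows", "data": {"increments": [[[0,-0.5,0,0,0,0,1],[0,-0.5,0,0,0,0,1],[0,-0.5,0,0,0,0,1],[0,-0.5,0,0,0,0,1],[0,0,0,0,0,0,1]]]}}

```text
t: 6.92
position: [0.5743, 0.0267, 0.0705]
ee_rot: [[-0.64, 0.768, -0.0], [0.768, 0.64, -0.0], [0.0, -0.0, -1.0]]
ft_force: [-0.6, -0.5, -0.4]
grip_width: 0.006
```

Call:
{"op": "play_rows", "data": {"increments": [[[0,-0.5,0,0,0,0,1],[0,-0.5,0,0,0,0,1],[0,-0.5,0,0,0,0,1],[0,-0.5,0,0,0,0,1],[0,0,0,0,0,0,1]]]}}

```text
t: 7.33
position: [0.5727, 0.0255, 0.0705]
ee_rot: [[-0.64, 0.768, 0.0], [0.768, 0.64, 0.0], [-0.0, 0.0, -1.0]]
ft_force: [0.3, -0.1, 0.4]
grip_width: 0.006
```

Run:
```python
from h import *
s=r.sense();print(s["position"],s["ft_force"],s["t"])
f=r.grab_frame("side");cv2.imwrite("pics/s2.png",cv2.resize(f[170:290,300:440,::-1],None,fx=5,fy=5))
f=r.grab_frame("wrist");cv2.imwrite("pics/w2.png",f[:,:,::-1])
```

```text
[0.57273273 0.02546388 0.07052503] [ 0.34165532 -0.11274801  0.35227142] 7.3333
```

View pics/s2.png

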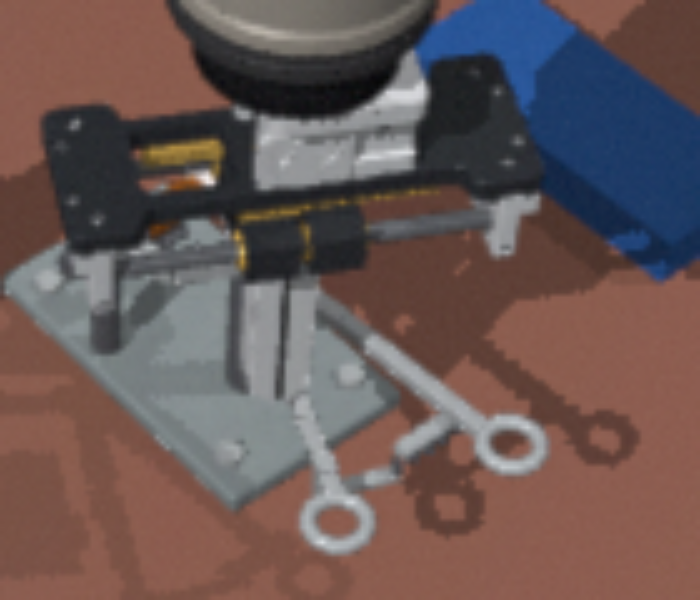

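View pics/w2.png

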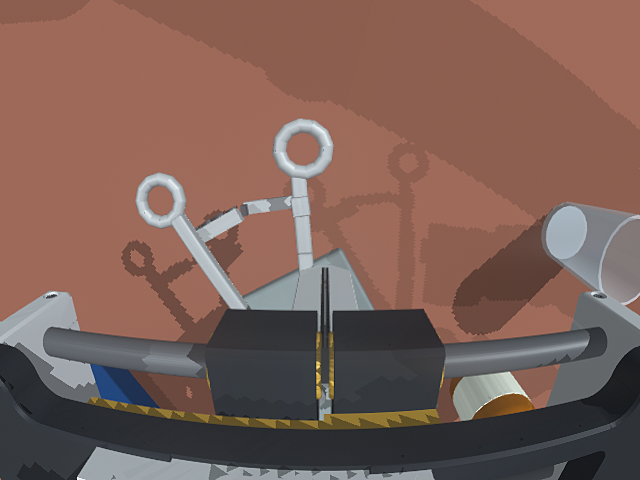

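Run:
```python
from h import *
p=r.camera_params("wrist")
print(pl("wrist",303,149,.09,p),pl("wrist",161,200,.09,p))
c=np.array([.6151,-.0396,.09])
for a in (128,130.2,133,136,140):
    u=np.array([np.cos(np.radians(a)),np.sin(np.radians(a)),0]);print(a,[tuple(np.round(proj("wrist",c+u*l,p))) for l in (.06,.077,.1,.143)])
R=r.sense()["ee_rot"];t=r.sense()["position"]
for y in(-12.5,0,12.5):print(y,[tuple(np.round(proj("wrist",t+R@np.array([x,y*1e-3,z]),p))) for x in(-.008,.008) for z in (0,-.02)])
```

```text
[0.52043144 0.06996669 0.09      ] [0.47620668 0.00089356 0.09      ]
128 [(np.float64(313.0), np.float64(306.0)), (np.float64(314.0), np.float64(277.0)), (np.float64(315.0), np.float64(236.0)), (np.float64(317.0), np.float64(153.0))]
130.2 [(np.float64(309.0), np.float64(306.0)), (np.float64(308.0), np.float64(277.0)), (np.float64(307.0), np.float64(236.0)), (np.float64(306.0), np.float64(153.0))]
133 [(np.float64(304.0), np.float64(306.0)), (np.float64(301.0), np.float64(277.0)), (np.float64(298.0), np.float64(236.0)), (np.float64(292.0), np.float64(153.0))]
136 [(np.float64(298.0), np.float64(306.0)), (np.float64(294.0), np.float64(278.0)), (np.float64(288.0), np.float64(237.0)), (np.float64(278.0), np.float64(155.0))]
140 [(np.float64(291.0), np.float64(307.0)), (np.float64(284.0), np.float64(279.0)), (np.float64(275.0), np.float64(239.0)), (np.float64(258.0), np.float64(158.0))]
-12.5 [(np.float64(305.0), np.float64(278.0)), (np.float64(303.0), np.float64(291.0)), (np.float64(305.0), np.float64(252.0)), (np.float64(303.0), np.float64(263.0))]
0 [(np.float64(326.0), np.float64(278.0)), (np.float64(326.0), np.float64(291.0)), (np.float64(326.0), np.float64(252.0)), (np.float64(326.0), np.float64(263.0))]
12.5 [(np.float64(347.0), np.float64(278.0)), (np.float64(349.0), np.float64(291.0)), (np.float64(348.0), np.float64(252.0)), (np.float64(350.0), np.float64(263.0))]
```

Run:
```python
import cv2
a=cv2.imread("pics/w2.png");cv2.imwrite("pics/w2c.png",cv2.resize(a[230:320,270:390],None,fx=6,fy=6,interpolation=cv2.INTER_CUBIC))
```

```text
(no output)
```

View pics/w2c.png

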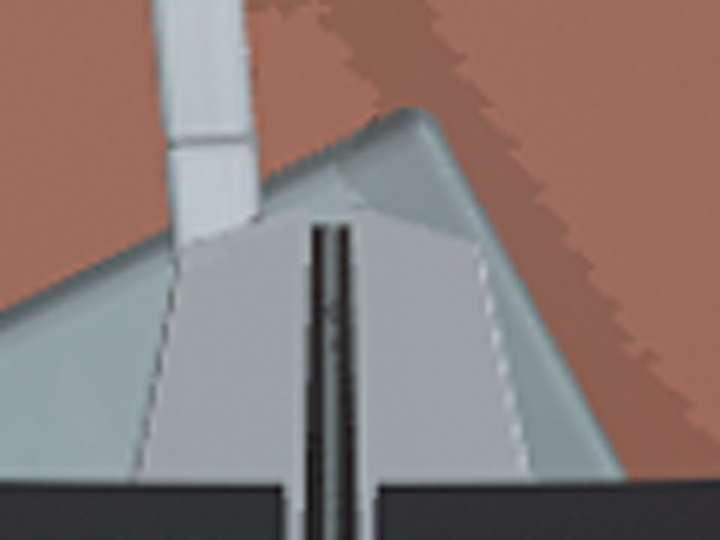

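Call:
{"op": "play_rows", "data": {"increments": [[[0,3,0,0,0,0,1],[0,4,5,0,0,0,1],[0,0,8,0,0,0,1],[0,0,7,0,0,0,1],[0,0,0,0,0,0,1]]]}}

```text
t: 7.85
position: [0.5774, 0.0302, 0.0486]
ee_rot: [[-0.641, 0.768, -0.002], [0.768, 0.641, 0.0], [0.001, -0.001, -1.0]]
ft_force: [1.9, 2.1, -0.7]
grip_width: 0.004
```

Call:
{"op": "play_rows", "data": {"increments": [[[0,-1,0,0,0,0,1],[0,-1,0,0,0,0,1],[0,-1,0,0,0,0,1],[0,0,0,0,0,0,1],[0,0,0,0,0,0,1]]]}}

```text
t: 8.27
position: [0.5764, 0.0287, 0.051]
ee_rot: [[-0.641, 0.768, 0.001], [0.768, 0.641, 0.001], [-0.0, 0.002, -1.0]]
ft_force: [4.1, 5.0, -2.2]
grip_width: 0.005
```

Call:
{"op": "play_rows", "data": {"increments": [[[0,-0.5,0,0,0,0,1],[0,-0.5,0,0,0,0,1],[0,-0.5,0,0,0,0,1],[0,-0.5,0,0,0,0,1],[0,0,0,0,0,0,1]]]}}

```text
t: 8.68
position: [0.5754, 0.0279, 0.0512]
ee_rot: [[-0.641, 0.768, 0.002], [0.768, 0.641, 0.002], [-0.0, 0.003, -1.0]]
ft_force: [3.9, 4.0, -2.1]
grip_width: 0.003
```

Call:
{"op": "play_rows", "data": {"increments": [[[0,-0.5,0,0,0,0,1],[0,-0.5,0,0,0,0,1],[0,-0.5,0,0,0,0,1],[0,-0.5,0,0,0,0,1],[0,0,0,0,0,0,1]]]}}

```text
t: 9.1
position: [0.5734, 0.0259, 0.0509]
ee_rot: [[-0.641, 0.768, 0.001], [0.768, 0.641, 0.001], [-0.0, 0.001, -1.0]]
ft_force: [3.7, 4.5, 0.7]
grip_width: 0.005
```

Call:
{"op": "play_rows", "data": {"increments": [[[0.1,-0.2,0,0,0,-1.2,1],[0.1,-0.2,0,0,0,-1.2,1],[0.1,-0.2,0,0,0,-1.2,1],[0.1,-0.2,0,0,0,-1.2,1],[0,0,0,0,0,0,1]]]}}

```text
t: 9.52
position: [0.5722, 0.0261, 0.0509]
ee_rot: [[-0.704, 0.71, 0.001], [0.71, 0.704, 0.001], [0.0, 0.001, -1.0]]
ft_force: [2.0, 6.1, 1.1]
grip_width: 0.003
```

```bash
cat > st.py <<'E'
from h import *
s=r.sense();R=s["ee_rot"];d=s["position"]-np.array([.6151,-.0396,0])
print("t %.2f"%s["t"],"F tool",np.round(R.T@s["ft_force"],1),"torque",np.round(s["ft_torque"],2))
ang=np.degrees(np.arctan2(R[1,0],R[0,0]))
print("tool ang",ang,"along %.1f perp %.1f"%(d@R[:,0]*1e3,d@R[:,1]*1e3),"radial %.1f"%(1e3*np.hypot(*d[:2])))
# handle angle if offset 16.2
rho=np.hypot(*d[:2]);print("handle",np.degrees(np.arctan2(d[1],d[0])+np.arcsin(.0162/rho)),"jaw rad",np.arctan2(d[1],d[0])+np.arcsin(.0162/rho)-np.radians(130.5))
E
python3 st.py
```

```text
t 9.52 F tool [ 3.   5.7 -1.1] torque [ 1.43 -0.61 -0.04]
tool ang 134.73486220922206 along 76.9 perp 15.8 radial 78.5
handle 135.0632702163449 jaw rad 0.07964408993341276
```

Call:
{"op": "play_rows", "data": {"increments": [[[0,-0.4,0,0,0,-0.3,1],[0,-0.4,0,0,0,-0.3,1],[0,-0.4,0,0,0,-0.3,1],[0,-0.3,0,0,0,-0.2,1],[0,0,0,0,0,0,1]]]}}

```text
t: 9.93
position: [0.5714, 0.0256, 0.0509]
ee_rot: [[-0.717, 0.697, 0.001], [0.697, 0.717, 0.002], [0.0, 0.002, -1.0]]
ft_force: [3.9, 6.9, -0.7]
grip_width: 0.005
```

```bash
python3 st.py
```

```text
t 9.93 F tool [2.  7.6 0.7] torque [ 2.02 -0.88 -0.04]
tool ang 135.78569197395194 along 76.8 perp 16.3 radial 78.5
handle 135.7553028163833 jaw rad 0.09172233733521962
```

Call:
{"op": "play_rows", "data": {"increments": [[[0,-0.4,0,0,0,-0.3,1],[0,-0.4,0,0,0,-0.3,1],[0,-0.4,0,0,0,-0.3,1],[0,-0.3,0,0,0,-0.2,1],[0,0,0,0,0,0,1]]]}}

```text
t: 10.35
position: [0.5697, 0.0233, 0.0506]
ee_rot: [[-0.73, 0.684, -0.0], [0.684, 0.73, 0.0], [0.0, 0.0, -1.0]]
ft_force: [0.4, 0.5, 0.2]
grip_width: 0.006
```

```bash
python3 st.py
```

```text
t 10.35 F tool [ 0.1  0.6 -0.2] torque [ 0.13 -0.23 -0.  ]
tool ang 136.85131886270415 along 76.2 perp 14.9 radial 77.6
handle 137.84904517841588 jaw rad 0.12826503524117117
```

Call:
{"op": "play_rows", "data": {"increments": [[[0,-0.3,0,0,0,-0.3,1],[0,-0.3,0,0,0,-0.4,1],[0,-0.3,0,0,0,-0.4,1],[0,-0.3,0,0,0,-0.4,1],[0,0,0,0,0,0,1]]]}}

```text
t: 10.77
position: [0.5691, 0.0226, 0.0506]
ee_rot: [[-0.748, 0.664, 0.0], [0.664, 0.748, 0.001], [0.0, 0.001, -1.0]]
ft_force: [1.1, 5.0, 0.6]
grip_width: 0.004
```

```bash
python3 st.py
```

```text
t 10.77 F tool [ 2.5  4.5 -0.6] torque [ 1.25 -0.42  0.03]
tool ang 138.38815804190682 along 75.8 perp 16.0 radial 77.4
handle 138.56755882803625 jaw rad 0.14080546414756778
```

Call:
{"op": "play_rows", "data": {"increments": [[[0.2,-0.3,0,0,0,-0.2,1],[0.2,-0.3,0,0,0,-0.2,1],[0.2,-0.3,0,0,0,-0.2,1],[0.2,-0.3,0,0,0,-0.2,1],[0,0,0,0,0,0,1]]]}}

```text
t: 11.18
position: [0.5683, 0.0223, 0.0507]
ee_rot: [[-0.757, 0.654, 0.001], [0.654, 0.757, 0.001], [-0.001, 0.001, -1.0]]
ft_force: [4.8, 4.8, -1.4]
grip_width: 0.004
```

```bash
python3 st.py
```

```text
t 11.18 F tool [-0.5  6.7  1.4] torque [ 1.22 -1.23  0.03]
tool ang 139.1717885726895 along 75.8 perp 16.3 radial 77.6
handle 139.17102297452277 jaw rad 0.15133790042149453
```

Call:
{"op": "play_rows", "data": {"increments": [[[0.1,-0.3,0,0,0,-0.2,1],[0.1,-0.3,0,0,0,-0.2,1],[0.1,-0.3,0,0,0,-0.2,1],[0.1,-0.3,0,0,0,-0.2,1],[0,0,0,0,0,0,1]]]}}

```text
t: 11.6
position: [0.5677, 0.022, 0.0508]
ee_rot: [[-0.766, 0.643, 0.002], [0.643, 0.766, 0.001], [-0.001, 0.002, -1.0]]
ft_force: [7.8, 6.6, -4.3]
grip_width: -0.001
```

```bash
python3 st.py
```

```text
t 11.60 F tool [-1.7 10.1  4.3] torque [ 1.61 -1.86  0.09]
tool ang 139.98737138162468 along 75.9 perp 16.8 radial 77.7
handle 139.60657260930662 jaw rad 0.15893967560433175
```

Call:
{"op": "play_rows", "data": {"increments": [[[0.1,-0.2,0,0,0,-0.1,1],[0,-0.2,0,0,0,-0.1,1],[0,-0.2,0,0,0,-0.1,1],[0,-0.2,0,0,0,-0.1,1],[0,0,0,0,0,0,1]]]}}

```text
t: 12.02
position: [0.5674, 0.0219, 0.0509]
ee_rot: [[-0.77, 0.637, 0.003], [0.637, 0.77, 0.002], [-0.001, 0.003, -1.0]]
ft_force: [8.4, 7.8, -4.7]
grip_width: 0.004
```

```bash
python3 st.py
```

```text
t 12.02 F tool [-1.5 11.3  4.7] torque [ 2.   -2.19  0.13]
tool ang 140.39686498353305 along 75.9 perp 17.1 radial 77.8
handle 139.83546897036263 jaw rad 0.16293467075059276
```

Call:
{"op": "play_rows", "data": {"increments": [[[0,-0.2,0,0,0,0,1],[0,-0.2,0,0,0,0,1],[0,-0.2,0,0,0,0,1],[0,0,0,0,0,0,1],[0,0,0,0,0,0,1]]]}}

```text
t: 12.43
position: [0.5672, 0.0217, 0.0509]
ee_rot: [[-0.77, 0.637, 0.003], [0.637, 0.77, 0.002], [-0.001, 0.004, -1.0]]
ft_force: [10.1, 9.7, -6.2]
grip_width: 0.002
```

```bash
python3 st.py
```

```text
t 12.43 F tool [-1.6 13.9  6.3] torque [ 2.26 -2.52  0.14]
tool ang 140.3959556615238 along 75.9 perp 16.9 radial 77.7
handle 140.0231489373954 jaw rad 0.16621030411534932
```

```bash
python3 - <<'E'
from h import *
for n,(a,b,c,d) in dict(side=(170,290,300,440),top=(180,330,290,450)).items():
    f=r.grab_frame(n);cv2.imwrite(f"pics/{n}3.png",cv2.resize(f[a:b,c:d,::-1],None,fx=4.8 if n=="side" else 4,fy=4.8 if n=="side" else 4,interpolation=cv2.INTER_CUBIC))
f=r.grab_frame("wrist");cv2.imwrite("pics/w3.png",f[:,:,::-1])
E
python3 st.py
```

```text
t 12.58 F tool [-2.5 13.2  6. ] torque [ 2.3  -2.53  0.15]
tool ang 140.39753609778074 along 75.9 perp 16.9 radial 77.7
handle 140.03704313004087 jaw rad 0.166452803523919
```

View pics/side3.png

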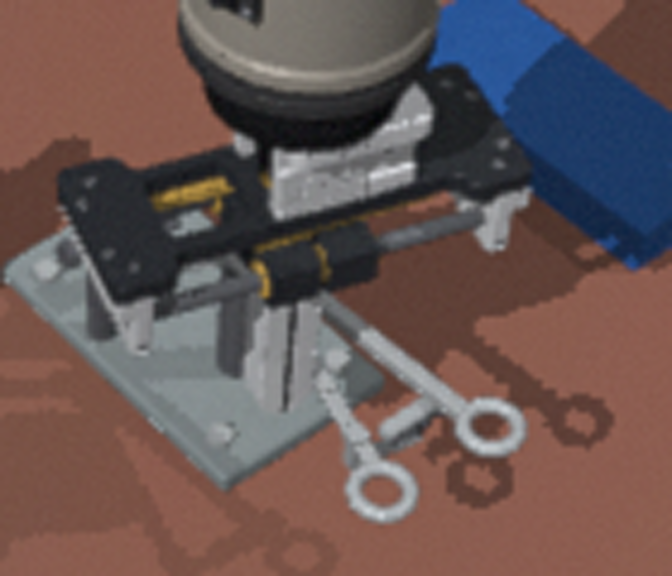

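View pics/top3.png

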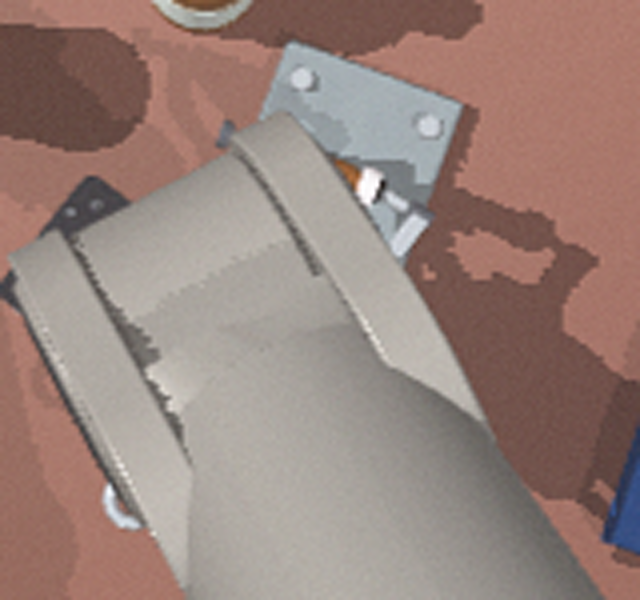

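View pics/w3.png

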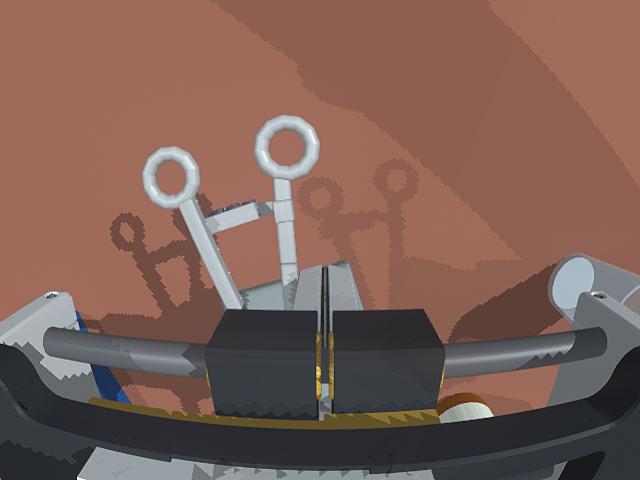

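Run:
```python
from h import *
p=r.camera_params("wrist")
for z in (.09,):
    a=[pl("wrist",287,147,z,p),pl("wrist",171,177,z,p)]
    print(a)
    for q in a: print(np.degrees(np.arctan2(q[1]+.0396,q[0]-.6151)),np.hypot(q[1]+.0396,q[0]-.6151))
A=cv2.imread("pics/topc.png");B=cv2.imread("pics/top3.png")
for im in(A,B):
    c=im[140:250,320:450].astype(int)
    m=(c.min(2)>205);ys,xs=np.nonzero(m);print(m.sum(),xs.mean()+320,ys.mean()+140,xs.min()+320,xs.max()+320,ys.min()+140,ys.max()+140)
cv2.imwrite("pics/cmp.png",cv2.resize(np.hstack([A[130:260,270:460],B[130:260,270:460]]),None,fx=2,fy=2,interpolation=cv2.INTER_CUBIC))
```

```text
[array([0.50250723, 0.05203699, 0.09      ]), array([0.47586263, 0.0008641 , 0.09      ])]
140.85855034086083 0.14517048939786362
163.79548327632992 0.1449978964214398
892 382.21188340807174 202.4159192825112 354 429 169 249
855 383.29590643274855 202.5812865497076 358 423 169 249
```

View pics/cmp.png

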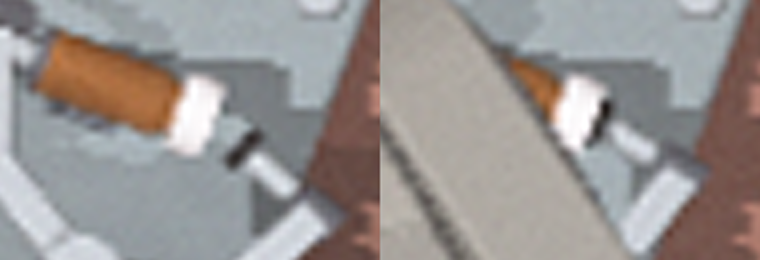

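Call:
{"op": "play_rows", "data": {"increments": [[[0.3,0,0,0,0,-0.3,1],[0.3,0,0,0,0,-0.3,1],[0.3,0,0,0,0,-0.3,1],[0.3,0,0,0,0,-0.3,1],[0,0,0,0,0,0,1]]]}}

```text
t: 13.0
position: [0.5665, 0.0221, 0.0511]
ee_rot: [[-0.784, 0.621, 0.004], [0.621, 0.784, 0.002], [-0.002, 0.004, -1.0]]
ft_force: [8.4, 8.4, -3.1]
grip_width: 0.005
```

```bash
python3 st.py
```

```text
t 13.00 F tool [-1.3 11.8  3.1] torque [ 1.81 -2.47  0.11]
tool ang 141.602504342204 along 76.3 perp 18.3 radial 78.5
handle 140.13693650533904 jaw rad 0.16819627182380215
```

Call:
{"op": "play_rows", "data": {"increments": [[[0.1,-0.2,0,0,0,-0.3,1],[0.1,-0.2,0,0,0,-0.2,1],[0.1,-0.2,0,0,0,-0.2,1],[0,0,0,0,0,0,1],[0,0,0,0,0,0,1]]]}}

```text
t: 13.42
position: [0.5662, 0.0219, 0.0511]
ee_rot: [[-0.791, 0.612, 0.004], [0.612, 0.791, 0.002], [-0.002, 0.004, -1.0]]
ft_force: [12.0, 8.9, -3.8]
grip_width: 0.007
```

```bash
python3 st.py
```

```text
t 13.42 F tool [-4.  14.3  3.8] torque [ 2.03 -2.91  0.13]
tool ang 142.28670433109082 along 76.2 perp 19.0 radial 78.5
handle 140.3810570980089 jaw rad 0.17245697993781128
```

```bash
python3 - <<'E'
from h import *
f=r.grab_frame("top")[:,:,::-1].copy();cv2.imwrite("pics/top4full.png",f)
A=cv2.imread("pics/top0.png")
yaw=np.radians(-21.4);ey=np.array([-np.sin(yaw),np.cos(yaw),0]);ex=np.array([np.cos(yaw),np.sin(yaw),0])
c=np.array([.6151,-.0396,.1])+.047*ex
for off in (3,6):
  for im in(A,f):
    o=[]
    for s in np.arange(5,-30,-1.0):
        u,v=proj("top",c+ey*s*1e-3+ex*off*1e-3)
        o.append(cv2.getRectSubPix(im.astype(np.float32),(1,1),(float(u),float(v)))[0,0].astype(int))
    print(off);print([(int(x[0]),int(x[2])) for x in o])
E
python3 st.py
```

```text
3
[(58, 149), (58, 148), (58, 147), (59, 149), (61, 151), (62, 153), (60, 150), (59, 145), (59, 140), (57, 136), (72, 145), (118, 171), (169, 200), (217, 230), (249, 249), (246, 247), (243, 245), (242, 244), (241, 244), (237, 240), (233, 235), (190, 189), (139, 133), (129, 121), (129, 120), (130, 121), (131, 123), (132, 123), (132, 123), (131, 124), (131, 124), (130, 123), (129, 122), (129, 121), (128, 121)]
3
[(58, 150), (57, 148), (57, 148), (59, 148), (59, 149), (56, 148), (55, 146), (56, 142), (57, 138), (55, 132), (70, 141), (117, 168), (169, 198), (216, 228), (248, 248), (245, 246), (242, 244), (242, 243), (241, 243), (237, 239), (230, 233), (161, 164), (74, 78), (63, 65), (76, 75), (100, 96), (124, 117), (129, 121), (127, 120), (127, 120), (128, 121), (128, 121), (128, 120), (128, 120), (129, 120)]
6
[(69, 110), (65, 108), (66, 105), (75, 107), (81, 109), (83, 112), (84, 111), (90, 111), (102, 111), (112, 116), (127, 129), (149, 148), (178, 179), (208, 211), (215, 221), (216, 222), (212, 217), (210, 214), (205, 210), (202, 208), (187, 191), (168, 168), (149, 144), (127, 118), (127, 118), (129, 121), (130, 121), (131, 121), (131, 121), (130, 122), (130, 122), (130, 121), (129, 121), (129, 120), (129, 120)]
6
[(78, 119), (73, 115), (74, 110), (84, 113), (91, 116), (91, 118), (91, 117), (94, 115), (104, 114), (111, 116), (124, 126), (146, 145), (178, 178), (209, 210), (215, 219), (214, 219), (210, 214), (207, 211), (201, 205), (199, 204), (187, 189), (168, 167), (148, 143), (127, 118), (128, 118), (132, 121), (130, 120), (129, 119), (130, 120), (132, 122), (131, 121), (130, 120), (129, 120), (127, 120), (126, 119)]
t 13.47 F tool [-3.2 13.   4.4] torque [ 1.95 -2.85  0.16]
tool ang 142.28707537801708 along 76.2 perp 19.0 radial 78.6
handle 140.3774649258968 jaw rad 0.17239428470715668
```

Call:
{"op": "play_rows", "data": {"increments": [[[0.2,-0.2,0,0,0,0,1],[0.2,-0.2,0,0,0,0,1],[0,-0.1,0,0,0,0,1],[0,0,0,0,0,0,1],[0,0,0,0,0,0,1]]]}}

```text
t: 13.88
position: [0.5641, 0.0205, 0.0508]
ee_rot: [[-0.791, 0.612, 0.001], [0.612, 0.791, 0.0], [-0.001, 0.001, -1.0]]
ft_force: [4.7, 3.4, 2.3]
grip_width: 0.003
```

```bash
python3 st.py
```

```text
t 13.88 F tool [-1.6  5.6 -2.3] torque [ 0.76 -1.23  0.07]
tool ang 142.23716035188923 along 77.1 perp 16.3 radial 78.9
handle 142.1694670162306 jaw rad 0.2036706213861028
```

```bash
cat > prof.py <<'E'
from h import *
f=r.grab_frame("top")[:,:,::-1].copy();cv2.imwrite("pics/top_%d.png"%(r.sense()["t"]*100),f)
yaw=np.radians(-21.4);ey=np.array([-np.sin(yaw),np.cos(yaw),0]);ex=np.array([np.cos(yaw),np.sin(yaw),0])
c=np.array([.6151,-.0396,.1])+.047*ex
for off in(3,6):
  for im in(cv2.imread("pics/top0.png"),f):
    o=[]
    S=np.arange(5,-30,-.25)
    for s in S:
        u,v=proj("top",c+ey*s*1e-3+ex*off*1e-3)
        o.append(cv2.getRectSubPix(im.astype(np.float32),(1,1),(float(u),float(v)))[0,0,0])
    o=np.array(o);th=165 if off==3 else 160;w=np.nonzero(o>th)[0];print(off,"cap from",S[w[0]],"to",S[w[-1]])
E
python3 prof.py; python3 st.py
```

```text
3 cap from -7.0 to -16.5
3 cap from -5.5 to -14.0
6 cap from -6.5 to -16.25
6 cap from -5.0 to -14.75
t 13.93 F tool [-1.3  4.9 -0.9] torque [ 0.7  -1.13  0.05]
tool ang 142.23340313901517 along 77.1 perp 16.3 radial 78.8
handle 142.16738739954192 jaw rad 0.20363432522770575
```

Call:
{"op": "play_rows", "data": {"increments": [[[0,-0.3,0,0,0,-0.2,1],[0,-0.3,0,0,0,-0.2,1],[0,-0.3,0,0,0,-0.2,1],[0,-0.1,0,0,0,-0.1,1],[0,0,0,0,0,0,1]]]}}

```text
t: 14.35
position: [0.5637, 0.0202, 0.0509]
ee_rot: [[-0.798, 0.602, 0.002], [0.602, 0.798, 0.001], [-0.001, 0.002, -1.0]]
ft_force: [4.8, 5.9, 0.8]
grip_width: 0.002
```

```bash
python3 st.py
```

```text
t 14.35 F tool [-0.3  7.6 -0.8] torque [ 1.23 -1.43  0.11]
tool ang 142.96313707643577 along 77.0 perp 16.9 radial 78.9
handle 142.50975960606203 jaw rad 0.20960984749879952
```

Call:
{"op": "play_rows", "data": {"increments": [[[0,-0.3,0,0,0,-0.1,1],[0,-0.3,0,0,0,-0.1,1],[0,-0.3,0,0,0,-0.1,1],[0,-0.1,0,0,0,-0.1,1],[0,0,0,0,0,0,1]]]}}

```text
t: 14.77
position: [0.5632, 0.0199, 0.0509]
ee_rot: [[-0.803, 0.597, 0.002], [0.597, 0.803, 0.001], [-0.001, 0.002, -1.0]]
ft_force: [6.4, 7.4, 0.1]
grip_width: 0.006
```

```bash
python3 st.py
```

```text
t 14.77 F tool [-0.8  9.7 -0.1] torque [ 1.7  -1.67  0.04]
tool ang 143.3767031810364 along 77.0 perp 16.9 radial 78.9
handle 142.9341306700356 jaw rad 0.21701651981532954
```

Call:
{"op": "play_rows", "data": {"increments": [[[0,-0.2,0,0,0,-0.1,1],[0,-0.2,0,0,0,-0.1,1],[0,-0.2,0,0,0,-0.1,1],[0,-0.1,0,0,0,0,1],[0,0,0,0,0,0,1]]]}}

```text
t: 15.18
position: [0.563, 0.0196, 0.051]
ee_rot: [[-0.806, 0.592, 0.002], [0.592, 0.806, 0.002], [-0.001, 0.003, -1.0]]
ft_force: [6.8, 8.7, -2.0]
grip_width: 0.004
```

```bash
python3 st.py;python3 prof.py
```

```text
t 15.18 F tool [-0.3 11.   2.1] torque [ 2.04 -1.82  0.12]
tool ang 143.68487454412153 along 77.0 perp 17.0 radial 78.9
handle 143.1904488885695 jaw rad 0.22149011666159302
3 cap from -7.0 to -16.5
3 cap from -4.75 to -13.5
6 cap from -6.5 to -16.25
6 cap from -4.25 to -13.25
```

Call:
{"op": "play_rows", "data": {"increments": [[[0,-0.2,0,0,0,0,1],[0,-0.2,0,0,0,0,1],[0,-0.1,0,0,0,0,1],[0,0,0,0,0,0,1],[0,0,0,0,0,0,1]]]}}

```text
t: 15.65
position: [0.5628, 0.0194, 0.051]
ee_rot: [[-0.806, 0.592, 0.003], [0.592, 0.806, 0.002], [-0.001, 0.003, -1.0]]
ft_force: [7.6, 9.7, -1.2]
grip_width: 0.003
```

```bash
python3 st.py
```

```text
t 15.65 F tool [-0.4 12.3  1.3] torque [ 2.18 -1.88  0.02]
tool ang 143.68963728861308 along 77.0 perp 16.7 radial 78.8
handle 143.42603096400748 jaw rad 0.22560179953666726
```

Call:
{"op": "play_rows", "data": {"increments": [[[0,-0.2,0,0,0,0,1],[0,-0.2,0,0,0,0,1],[0,0,0,0,0,0,1],[0,0,0,0,0,0,1],[0,0,0,0,0,0,1]]]}}

```text
t: 16.07
position: [0.5626, 0.0192, 0.051]
ee_rot: [[-0.806, 0.592, 0.003], [0.592, 0.806, 0.002], [-0.001, 0.003, -1.0]]
ft_force: [8.0, 9.6, -1.3]
grip_width: 0.005
```

```bash
python3 st.py;python3 prof.py
```

```text
t 16.07 F tool [-0.7 12.5  1.4] torque [ 2.31 -2.05  0.17]
tool ang 143.69708307531587 along 77.0 perp 16.5 radial 78.8
handle 143.62235110107488 jaw rad 0.22902823231645986
3 cap from -7.0 to -16.5
3 cap from -4.5 to -13.25
6 cap from -6.5 to -16.25
6 cap from -4.25 to -13.0
```

Call:
{"op": "play_rows", "data": {"increments": [[[0,-0.2,0,0,0,0,1],[0,-0.2,0,0,0,0,1],[0,0,0,0,0,0,1],[0,0,0,0,0,0,1],[0,0,0,0,0,0,1]]]}}

```text
t: 16.53
position: [0.5625, 0.019, 0.051]
ee_rot: [[-0.806, 0.592, 0.003], [0.592, 0.806, 0.002], [-0.001, 0.004, -1.0]]
ft_force: [8.7, 10.7, -2.0]
grip_width: 0.01
```

```bash
python3 st.py
```

```text
t 16.53 F tool [-0.6 13.7  2.1] torque [ 2.55 -2.16  0.15]
tool ang 143.70323974284707 along 77.0 perp 16.3 radial 78.8
handle 143.76131179649022 jaw rad 0.23145355398231837
```

Call:
{"op": "play_rows", "data": {"increments": [[[0,-0.2,0,0,0,-0.1,1],[0,-0.1,0,0,0,-0.1,1],[0,0,0,0,0,0,1],[0,0,0,0,0,0,1],[0,0,0,0,0,0,1]]]}}

```text
t: 16.95
position: [0.5623, 0.0187, 0.051]
ee_rot: [[-0.808, 0.589, 0.003], [0.589, 0.808, 0.002], [-0.001, 0.003, -1.0]]
ft_force: [8.9, 10.2, -2.1]
grip_width: 0.007
```

```bash
python3 st.py; python3 prof.py; python3 st.py
```

```text
t 16.95 F tool [-1.2 13.5  2.1] torque [ 2.53 -2.07  0.19]
tool ang 143.89665188206408 along 77.0 perp 16.2 radial 78.7
handle 144.04556923862788 jaw rad 0.23641478227091772
3 cap from -7.0 to -16.5
3 cap from -4.0 to -12.5
6 cap from -6.5 to -16.25
6 cap from -3.75 to -12.5
t 17.00 F tool [-0.8 14.   2.2] torque [ 2.49 -2.05  0.15]
tool ang 143.90055124778866 along 77.0 perp 16.2 radial 78.7
handle 144.02663111483045 jaw rad 0.23608424965650254
```

Call:
{"op": "play_rows", "data": {"increments": [[[0,-0.2,0,0,0,0,1],[0,-0.1,0,0,0,0,1],[0,0,0,0,0,0,1],[0,0,0,0,0,0,1],[0,0,0,0,0,0,1]]]}}

```text
t: 17.42
position: [0.5619, 0.0184, 0.051]
ee_rot: [[-0.808, 0.589, 0.003], [0.589, 0.808, 0.002], [-0.001, 0.003, -1.0]]
ft_force: [7.5, 10.0, -1.8]
grip_width: 0.005
```

```bash
python3 st.py
```

```text
t 17.42 F tool [-0.2 12.5  1.8] torque [ 2.36 -1.85  0.04]
tool ang 143.89817522627476 along 77.1 perp 15.7 radial 78.7
handle 144.3872538736564 jaw rad 0.24237830415564066
```

Call:
{"op": "play_rows", "data": {"increments": [[[0,-0.2,0,0,0,-0.3,1],[0,-0.1,0,0,0,-0.3,1],[0,0,0,0,0,0,1],[0,0,0,0,0,0,1],[0,0,0,0,0,0,1]]]}}

```text
t: 17.83
position: [0.5616, 0.0181, 0.0509]
ee_rot: [[-0.814, 0.581, 0.002], [0.581, 0.814, 0.002], [-0.001, 0.003, -1.0]]
ft_force: [6.4, 8.9, -1.2]
grip_width: 0.006
```

```bash
python3 st.py; python3 prof.py; python3 st.py
```

```text
t 17.83 F tool [-0.1 10.9  1.3] torque [ 2.32 -1.66  0.06]
tool ang 144.4939028532176 along 77.0 perp 16.0 radial 78.7
handle 144.7472493702404 jaw rad 0.24866141086338356
3 cap from -7.0 to -16.5
3 cap from -3.75 to -12.25
6 cap from -6.5 to -16.25
6 cap from -3.75 to -12.5
t 17.88 F tool [ 1.  12.2 -0.1] torque [ 2.3  -1.71  0.11]
tool ang 144.49384176527965 along 77.0 perp 16.0 radial 78.7
handle 144.74050777395198 jaw rad 0.2485437478113104
```

Call:
{"op": "play_rows", "data": {"increments": [[[0,-0.2,0,0,0,-0.1,1],[0,-0.2,0,0,0,-0.1,1],[0,0,0,0,0,0,1],[0,0,0,0,0,0,1],[0,0,0,0,0,0,1]]]}}

```text
t: 18.3
position: [0.5614, 0.0179, 0.0509]
ee_rot: [[-0.816, 0.578, 0.002], [0.578, 0.816, 0.002], [-0.001, 0.003, -1.0]]
ft_force: [7.0, 9.6, -1.0]
grip_width: 0.006
```

```bash
python3 st.py
```

```text
t 18.30 F tool [-0.2 11.9  1.1] torque [ 2.34 -1.66  0.09]
tool ang 144.7001963648363 along 77.0 perp 16.0 radial 78.7
handle 144.96072407036428 jaw rad 0.25238724725025286
```

Call:
{"op": "play_rows", "data": {"increments": [[[0,-0.2,0,0,0,-0.1,1],[0,-0.2,0,0,0,-0.1,1],[0,0,0,0,0,0,1],[0,0,0,0,0,0,1],[0,0,0,0,0,0,1]]]}}

```text
t: 18.72
position: [0.5611, 0.0176, 0.0509]
ee_rot: [[-0.818, 0.575, 0.002], [0.575, 0.818, 0.002], [-0.001, 0.003, -1.0]]
ft_force: [6.3, 10.4, -1.2]
grip_width: 0.006
```

```bash
python3 st.py
```

```text
t 18.72 F tool [ 0.8 12.1  1.2] torque [ 2.53 -1.63  0.07]
tool ang 144.90275625126628 along 77.0 perp 15.9 radial 78.6
handle 145.24130529347937 jaw rad 0.25728431341288394
```

Call:
{"op": "play_rows", "data": {"increments": [[[0,-0.2,0,0,0,-0.2,1],[0,-0.2,0,0,0,-0.2,1],[0,0,0,0,0,0,1],[0,0,0,0,0,0,1],[0,0,0,0,0,0,1]]]}}

```text
t: 19.13
position: [0.5609, 0.0173, 0.051]
ee_rot: [[-0.822, 0.569, 0.002], [0.569, 0.822, 0.002], [-0.001, 0.003, -1.0]]
ft_force: [6.6, 11.2, -1.0]
grip_width: 0.004
```

```bash
python3 st.py; python3 prof.py; python3 st.py
```

```text
t 19.13 F tool [ 1. 13.  1.] torque [ 2.58 -1.63  0.11]
tool ang 145.30510849527005 along 77.0 perp 16.1 radial 78.6
handle 145.48463876606283 jaw rad 0.26153128368977674
3 cap from -7.0 to -16.5
3 cap from -3.5 to -12.25
6 cap from -6.5 to -16.25
6 cap from -3.5 to -12.5
t 19.18 F tool [ 0.7 12.1  0.9] torque [ 2.58 -1.69  0.1 ]
tool ang 145.30312774227585 along 77.0 perp 16.1 radial 78.6
handle 145.48061188395957 jaw rad 0.26146100133848504
```

Call:
{"op": "play_rows", "data": {"increments": [[[0,-0.2,0,0,0,-0.1,1],[0,-0.2,0,0,0,-0.1,1],[0,0,0,0,0,0,1],[0,0,0,0,0,0,1],[0,0,0,0,0,0,1]]]}}

```text
t: 19.6
position: [0.5606, 0.0171, 0.0509]
ee_rot: [[-0.824, 0.566, 0.002], [0.566, 0.824, 0.002], [-0.001, 0.003, -1.0]]
ft_force: [5.9, 10.4, -1.0]
grip_width: 0.009
```

```bash
python3 st.py
```

```text
t 19.60 F tool [ 1.  11.9  1. ] torque [ 2.69 -1.61  0.09]
tool ang 145.50624483162744 along 77.0 perp 16.0 radial 78.6
handle 145.7532007290111 jaw rad 0.266218574188843
```

Call:
{"op": "play_rows", "data": {"increments": [[[0,-0.2,0,0,0,-0.2,1],[0,-0.2,0,0,0,-0.2,1],[0,0,0,0,0,0,1],[0,0,0,0,0,0,1],[0,0,0,0,0,0,1]]]}}

```text
t: 20.02
position: [0.5604, 0.0169, 0.0509]
ee_rot: [[-0.828, 0.56, 0.002], [0.56, 0.828, 0.002], [-0.001, 0.003, -1.0]]
ft_force: [5.6, 11.5, 0.0]
grip_width: 0.003
```

```bash
python3 st.py; python3 prof.py; python3 st.py
```

```text
t 20.02 F tool [ 1.9 12.7  0. ] torque [ 2.8  -1.61  0.1 ]
tool ang 145.9105174496782 along 77.0 perp 16.3 radial 78.6
handle 145.9841842765245 jaw rad 0.27024999761088875
3 cap from -7.0 to -16.5
3 cap from -3.5 to -12.25
6 cap from -6.5 to -16.25
6 cap from -3.5 to -12.25
t 20.07 F tool [ 2.7 12.9  1.4] torque [ 2.79 -1.57  0.09]
tool ang 145.90892086008645 along 76.9 perp 16.3 radial 78.6
handle 145.97140857134954 jaw rad 0.2700270194913217
```

Call:
{"op": "play_rows", "data": {"increments": [[[0,-0.2,0,0,0,-0.1,1],[0,-0.2,0,0,0,-0.1,1],[0,0,0,0,0,0,1],[0,0,0,0,0,0,1],[0,0,0,0,0,0,1]]]}}

```text
t: 20.48
position: [0.5602, 0.0168, 0.051]
ee_rot: [[-0.83, 0.558, 0.002], [0.558, 0.83, 0.002], [-0.001, 0.003, -1.0]]
ft_force: [6.5, 12.7, -1.5]
grip_width: 0.005
```

```bash
python3 st.py
```

```text
t 20.48 F tool [ 1.7 14.1  1.5] torque [ 2.9  -1.6   0.16]
tool ang 146.11637859164824 along 76.9 perp 16.4 radial 78.6
handle 146.11842630824498 jaw rad 0.27259296305897784
```

Call:
{"op": "play_rows", "data": {"increments": [[[0,-0.2,0,0,0,-0.1,1],[0,-0.1,0,0,0,0,1],[0,0,0,0,0,0,1],[0,0,0,0,0,0,1],[0,0,0,0,0,0,1]]]}}

```text
t: 20.9
position: [0.5602, 0.0167, 0.051]
ee_rot: [[-0.831, 0.556, 0.003], [0.556, 0.831, 0.003], [-0.001, 0.004, -1.0]]
ft_force: [6.6, 13.4, -1.5]
grip_width: 0.005
```

```bash
python3 st.py; python3 prof.py; python3 st.py
```

```text
t 20.90 F tool [ 2.  14.8  1.5] torque [ 3.14 -1.74  0.05]
tool ang 146.22182386429836 along 76.9 perp 16.4 radial 78.6
handle 146.1925079730335 jaw rad 0.2738859320248963
3 cap from -7.0 to -16.5
3 cap from -3.5 to -12.25
6 cap from -6.5 to -16.25
6 cap from -3.5 to -12.5
t 20.95 F tool [ 2.3 13.7 -0.1] torque [ 3.2  -1.71  0.08]
tool ang 146.22383116017883 along 76.9 perp 16.4 radial 78.7
handle 146.2183175083955 jaw rad 0.2743363933953731
```

Call:
{"op": "play_rows", "data": {"increments": [[[0,-0.2,0,0,0,0,1],[0,0,0,0,0,0,1],[0,0,0,0,0,0,1],[0,0,0,0,0,0,1],[0,0,0,0,0,0,1]]]}}

```text
t: 21.37
position: [0.5602, 0.0166, 0.0511]
ee_rot: [[-0.831, 0.556, 0.003], [0.556, 0.831, 0.003], [-0.001, 0.004, -1.0]]
ft_force: [6.7, 13.9, -0.9]
grip_width: 0.007
```

```bash
python3 st.py
```

```text
t 21.37 F tool [ 2.2 15.3  0.9] torque [ 3.33 -1.78  0.1 ]
tool ang 146.23047012909788 along 76.9 perp 16.4 radial 78.6
handle 146.215539578304 jaw rad 0.27428790936888614
```

Call:
{"op": "play_rows", "data": {"increments": [[[0,1,0,0,0,0,1],[0,1,0,0,0,0,1],[0,2,0,0,0,0,1],[0,3,0,0,0,0,1],[0,4,0,0,0,0,1]]]}}

```text
t: 21.78
position: [0.5645, 0.0227, 0.0502]
ee_rot: [[-0.83, 0.558, -0.001], [0.558, 0.83, -0.001], [0.0, -0.001, -1.0]]
ft_force: [0.8, 0.4, 0.4]
grip_width: 0.009
```

Call:
{"op": "play_rows", "data": {"increments": [[[0,6,0,0,0,0,1],[0,8,0,0,0,0,1],[0,8,0,0,0,0,1],[0,3,-10,0,0,0,1],[0,0,-15,0,0,0,1]]]}}

```text
t: 22.2
position: [0.5785, 0.0455, 0.0752]
ee_rot: [[-0.831, 0.556, -0.002], [0.556, 0.831, 0.001], [0.002, -0.001, -1.0]]
ft_force: [-0.4, 0.4, 0.4]
grip_width: 0.007
```

Run:
```python
from h import *
s=r.sense();print(s["position"],s["ft_force"],s["t"])
p=r.camera_params("wrist");f=r.grab_frame("wrist");cv2.imwrite("pics/w5.png",f[:,:,::-1]);import pickle;pickle.dump(p,open("p5","wb"))
```

```text
[0.57850296 0.04550475 0.07518534] [-0.36628975  0.35434033  0.40493989] 22.2
```

View pics/w5.png

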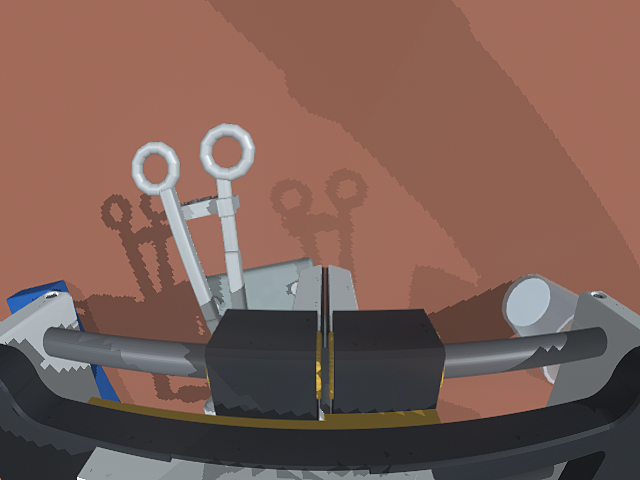

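Run:
```python
from h import *
import pickle;p=pickle.load(open("p5","rb"))
a=[pl("wrist",u,v,.09,p) for u,v in((227.5,152),(155.5,168.5))]
g=[]
for q in a: g.append(np.degrees(np.arctan2(q[1]+.0396,q[0]-.6151)));print(q,g[-1],np.hypot(q[1]+.0396,q[0]-.6151))
print("jaw",.588-np.radians(g[1]-g[0]))
```

```text
[0.49390945 0.03991119 0.09      ] 146.73175506476 0.14494543293246887
[0.47603548 0.00063823 0.09      ] 163.86223248592282 0.14476897955925103
jaw 0.28901676656216135
```

Call:
{"op": "play_rows", "data": {"increments": [[[0,5,-20,0,0,0,1],[0,10,-30,0,0,0,1],[0,20,-30,0,0,0,1],[0,30,-20,0,0,0,1],[0,30,0,0,0,0,1]]]}}

```text
t: 22.67
position: [0.6345, 0.1242, 0.1812]
ee_rot: [[-0.829, 0.559, 0.007], [0.559, 0.829, 0.001], [-0.005, 0.004, -1.0]]
ft_force: [0.8, -0.1, -0.2]
grip_width: 0.004
```

Call:
{"op": "play_rows", "data": {"increments": [[[0,30,0,0,0,0,1],[0,30,0,0,0,0,1],[0,30,0,0,0,0,1],[0,20,0,0,0,0,1],[0,10,0,0,0,0,1]]]}}

```text
t: 23.08
position: [0.6991, 0.226, 0.1756]
ee_rot: [[-0.832, 0.555, -0.0], [0.555, 0.832, 0.001], [0.001, 0.001, -1.0]]
ft_force: [-0.1, -0.4, -0.3]
grip_width: 0.003
```

Run:
```python
from h import *
s=r.sense();print(s["position"],s["t"])
f=r.grab_frame("top");cv2.imwrite("pics/top6.png",f[:,:,::-1]);cv2.imwrite("pics/top6c.png",cv2.resize(f[180:330,290:450,::-1],None,fx=4,fy=4,interpolation=cv2.INTER_CUBIC))
```

```text
[0.69908159 0.22596388 0.17564411] 23.0833
```

View pics/top6c.png

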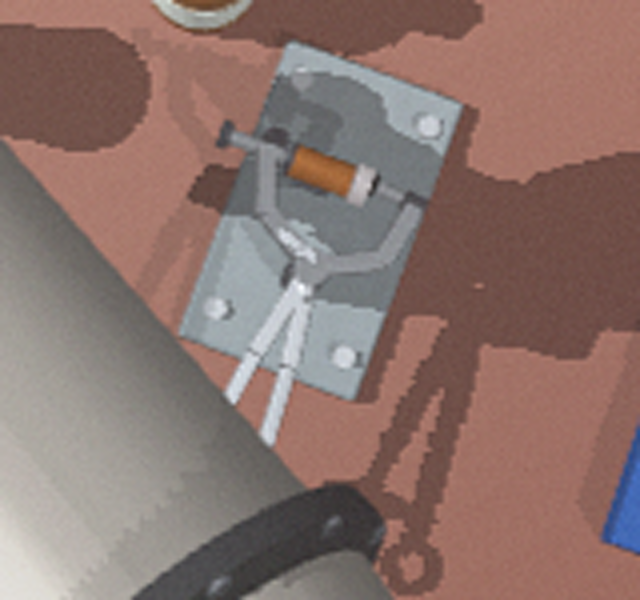

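Run:
```python
from h import *
yaw=np.radians(-21.4);ey=np.array([-np.sin(yaw),np.cos(yaw),0]);ex=np.array([np.cos(yaw),np.sin(yaw),0])
c=np.array([.6151,-.0396,.1])+.047*ex
S=np.arange(20,-25,-.25)
for off in(0,2,4,6):
  for im in("top0","top6"):
    im=cv2.imread(f"pics/{im}.png").astype(np.float32);o=[]
    for s in S:
        u,v=proj("top",c+ey*s*1e-3+ex*off*1e-3);o.append(cv2.getRectSubPix(im,(1,1),(float(u),float(v)))[0,0])
    o=np.array(o);b=o[:,0];sat=o[:,2]-o[:,0]
    pk=b[(S<0)].max();lo=np.median(b[(S>2)&(S<8)]);th=(pk+lo)/2
    i=np.nonzero((b>th)&(S<2)&(S>-12))[0][0]
    am=np.nonzero(sat>sat.max()/2)[0]
    print(off,"white starts",S[i],"amber",S[am[0]],S[am[-1]])
```

```text
0 white starts -6.75 amber 20.0 -6.5
0 white starts -4.0 amber 20.0 -3.0
2 white starts -7.0 amber 20.0 -6.5
2 white starts -3.75 amber 20.0 -3.25
4 white starts -6.5 amber 20.0 -4.5
4 white starts -3.75 amber 20.0 -2.75
6 white starts -6.0 amber 20.0 -1.75
6 white starts -3.5 amber 20.0 -2.25
```

Run:
```python
from h import *
s=r.sense();R=s["ee_rot"];t=s["position"];u,v=proj("side",t);print(u,v)
f=r.grab_frame("side");u,v=int(u),int(v);c=f[max(v-70,0):v+30,u-60:u+60,::-1];cv2.imwrite("pics/tip.png",cv2.resize(c,None,fx=6,fy=6,interpolation=cv2.INTER_CUBIC))
for x in(-.008,.008):
  for y in(-.0125,.0125):print([tuple(np.round((np.array(proj("side",t+R@np.array([x,y,z])))-[u-60,max(v-70,0)])*6)) for z in(0,-.02,-.04)])
p=r.camera_params("wrist");w=p["world_to_cam"];print("cam in tool",R.T@(-w[:3,:3].T@w[:3,3]-t))
```

```text
241.966312661845 266.60466958876225
[(np.float64(395.0), np.float64(390.0)), (np.float64(387.0), np.float64(348.0)), (np.float64(380.0), np.float64(305.0))]
[(np.float64(317.0), np.float64(420.0)), (np.float64(308.0), np.float64(378.0)), (np.float64(299.0), np.float64(335.0))]
[(np.float64(415.0), np.float64(427.0)), (np.float64(408.0), np.float64(386.0)), (np.float64(400.0), np.float64(343.0))]
[(np.float64(336.0), np.float64(458.0)), (np.float64(328.0), np.float64(417.0)), (np.float64(319.0), np.float64(374.0))]
cam in tool [ 0.07102938 -0.00251783 -0.20660485]
```

View pics/tip.png

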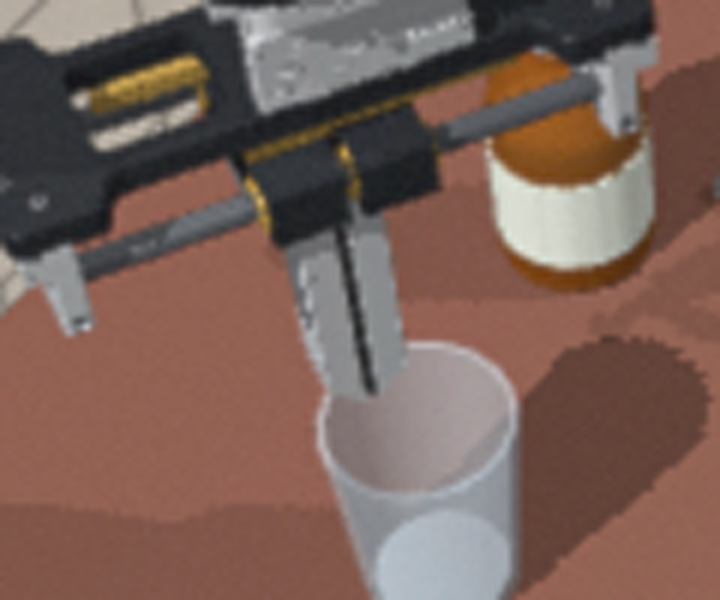

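Call:
{"op": "play_rows", "data": {"increments": [[[6,-25,0,0,0,0,1],[7,-28,0,0,0,0,1],[7,-28,0,0,0,0,1],[7,-28,0,0,0,0,1],[7,-28,0,0,0,0,1]]]}}

```text
t: 23.6
position: [0.5925, 0.1254, 0.1756]
ee_rot: [[-0.829, 0.559, 0.0], [0.559, 0.829, -0.001], [-0.001, -0.001, -1.0]]
ft_force: [0.3, 0.2, 1.1]
grip_width: -0.001
```

Call:
{"op": "play_rows", "data": {"increments": [[[7,-28,0,0,0,0,1],[7,-28,0,0,0,0,1],[7,-28,0,0,0,0,1],[7,-28,0,0,0,0,1],[4,-19,0,0,0,0,1]]]}}

```text
t: 24.02
position: [0.4919, 0.0338, 0.1756]
ee_rot: [[-0.829, 0.56, -0.0], [0.56, 0.829, -0.002], [-0.001, -0.002, -1.0]]
ft_force: [0.2, 0.0, 0.6]
grip_width: 0.002
```

Call:
{"op": "play_rows", "data": {"increments": [[[0,0,15,0,0,0,1],[0,0,20,0,0,0,1],[0,0,20,0,0,0,1],[0,0,10,0,0,0,1],[0,0,0,0,0,0,1]]]}}

```text
t: 24.43
position: [0.4929, 0.0358, 0.109]
ee_rot: [[-0.83, 0.558, -0.003], [0.558, 0.83, -0.001], [0.002, -0.002, -1.0]]
ft_force: [-0.3, 1.3, -0.6]
grip_width: 0.004
```

Run:
```python
from h import *
s=r.sense();print(s["position"],s["ft_force"],s["t"])
f=r.grab_frame("wrist");cv2.imwrite("pics/w7.png",f[:,:,::-1])
f=r.grab_frame("side");cv2.imwrite("pics/s7.png",cv2.resize(f[170:290,320:460,::-1],None,fx=5,fy=5,interpolation=cv2.INTER_CUBIC))
```

```text
[0.49285113 0.03578371 0.10903109] [-0.26488659  1.25165673 -0.59215589] 24.4333
```

View pics/w7.png

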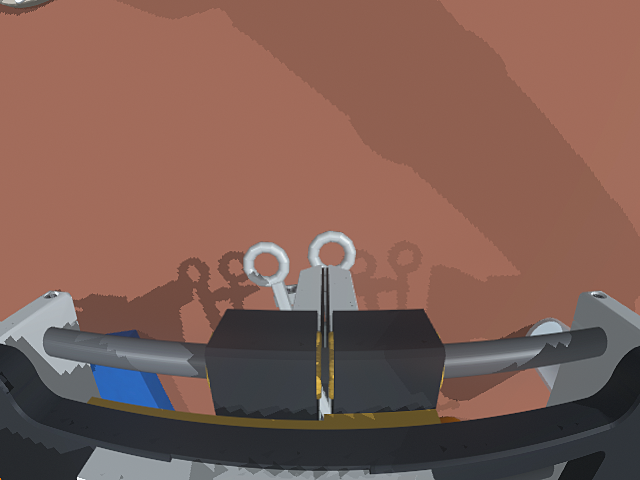

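View pics/s7.png

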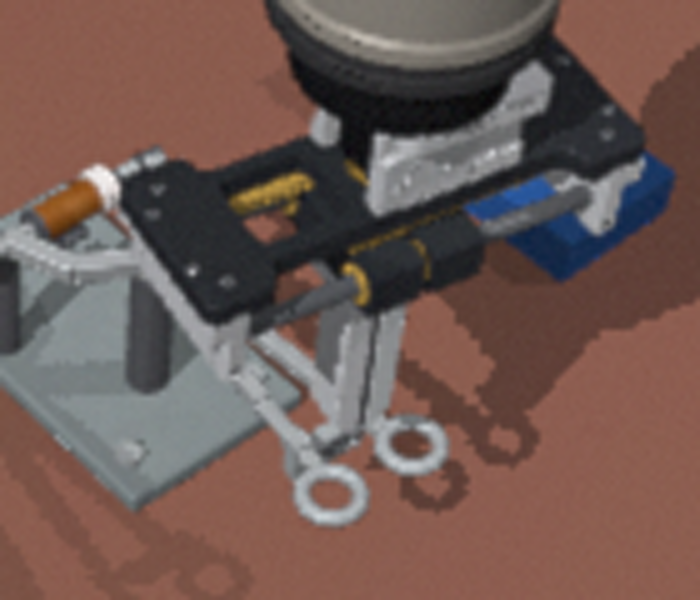

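Run:
```python
from h import *
p=r.camera_params("wrist");s=r.sense();R=s["ee_rot"]
q=pl("wrist",332,252.5,.0925,p);print(q,R.T@(q-s["position"])*1e3, np.hypot(q[0]-.6151,q[1]+.0396))
q2=pl("side",320+331/5,170+492/5,.0925);print("side",q2)
print(pl("wrist",266,264,.0925,p))
```

```text
[0.49465437 0.04114845 0.0925    ] [ 2.34572354  3.87304207 18.54773039] 0.14500848820832749
side [0.49171413 0.04240708 0.0925    ]
[0.47747629 0.00149701 0.0925    ]
```

Call:
{"op": "play_rows", "data": {"increments": [[[2,4,2,0,0,0,1],[0,0,4,0,0,0,1],[0,0,4,0,0,0,1],[0,0,2,0,0,0,1],[0,0,0,0,0,0,1]]]}}

```text
t: 24.95
position: [0.4949, 0.0414, 0.0981]
ee_rot: [[-0.83, 0.557, -0.001], [0.557, 0.83, 0.0], [0.001, -0.0, -1.0]]
ft_force: [0.2, -0.7, -0.5]
grip_width: 0.003
```

Call:
{"op": "play_rows", "data": {"increments": [[[0,0,2,0,0,0,1],[0,0,2,0,0,0,1],[0,0,2,0,0,0,1],[0,0,0,0,0,0,1],[0,0,0,0,0,0,1]]]}}

```text
t: 25.37
position: [0.4951, 0.0414, 0.0924]
ee_rot: [[-0.83, 0.557, -0.0], [0.557, 0.83, 0.0], [0.0, -0.0, -1.0]]
ft_force: [0.1, 0.3, 1.1]
grip_width: 0.003
```

Call:
{"op": "play_rows", "data": {"increments": [[[0,0,2,0,0,0,1],[0,0,2,0,0,0,1],[0,0,2,0,0,0,1],[0,0,0,0,0,0,1],[0,0,0,0,0,0,1]]]}}

```text
t: 25.78
position: [0.495, 0.0414, 0.0863]
ee_rot: [[-0.83, 0.557, -0.0], [0.557, 0.83, 0.0], [0.0, -0.0, -1.0]]
ft_force: [-0.2, 1.0, 0.2]
grip_width: 0.01
```

Call:
{"op": "play_rows", "data": {"increments": [[[0,0,1,0,0,0,1],[0,0,2,0,0,0,1],[0,0,1,0,0,0,1],[0,0,0,0,0,0,1],[0,0,0,0,0,0,1]]]}}

```text
t: 26.2
position: [0.4951, 0.0414, 0.0824]
ee_rot: [[-0.83, 0.557, -0.0], [0.557, 0.83, 0.0], [0.0, -0.0, -1.0]]
ft_force: [0.6, 0.1, -0.8]
grip_width: 0.006
```

Run:
```python
from h import *
s=r.sense();print(s["position"],s["ft_force"],s["t"])
f=r.grab_frame("wrist");cv2.imwrite("pics/w8.png",cv2.resize(f[200:320,240:420,::-1],None,fx=4,fy=4,interpolation=cv2.INTER_CUBIC))
f=r.grab_frame("side");cv2.imwrite("pics/s8.png",cv2.resize(f[170:290,320:460,::-1],None,fx=5,fy=5,interpolation=cv2.INTER_CUBIC))
```

```text
[0.49507126 0.04138968 0.08243037] [ 0.56963492  0.06414173 -0.81291872] 26.2
```

View pics/w8.png

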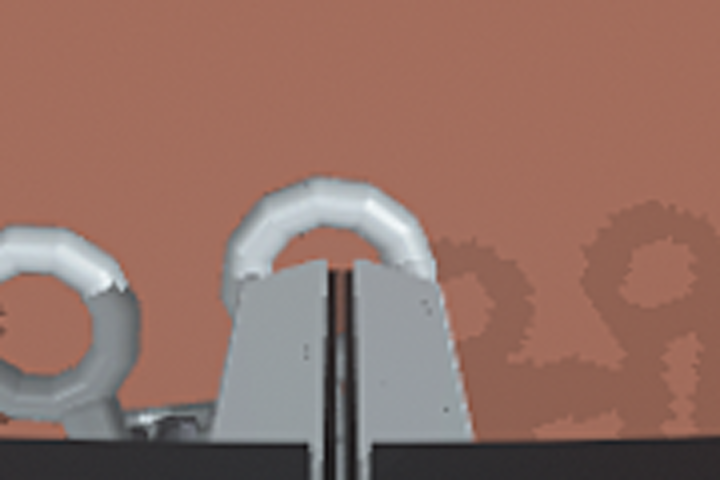

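View pics/s8.png

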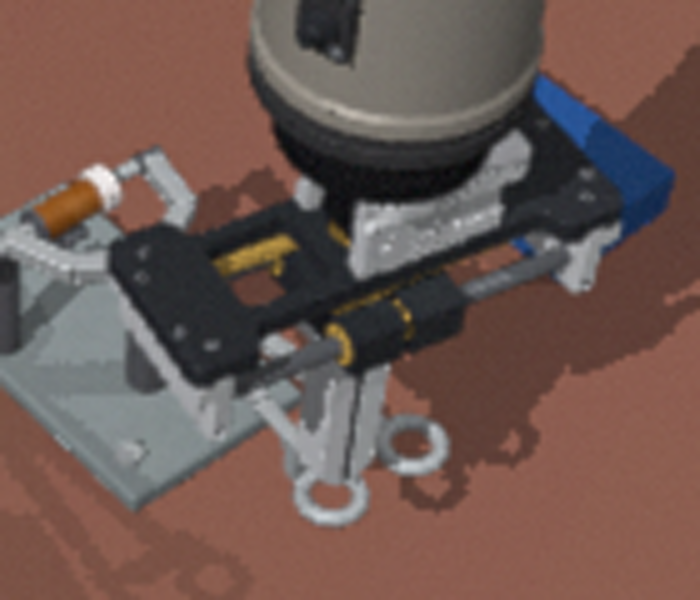

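Call:
{"op": "play_rows", "data": {"increments": [[[0,0,1,0,0,0,1],[0,0,1,0,0,0,1],[0,0,1,0,0,0,1],[0,0,1,0,0,0,1],[0,0,0,0,0,0,1]]]}}

```text
t: 26.72
position: [0.495, 0.0414, 0.0783]
ee_rot: [[-0.83, 0.557, -0.0], [0.557, 0.83, 0.0], [0.0, -0.0, -1.0]]
ft_force: [-0.2, -0.4, 0.7]
grip_width: 0.005
```

Call:
{"op": "play_rows", "data": {"increments": [[[0,0,1,0,0,0,1],[0,0,1,0,0,0,1],[0,0,1,0,0,0,1],[0,0,0,0,0,0,1],[0,0,0,0,0,0,1]]]}}

```text
t: 27.13
position: [0.4951, 0.0414, 0.0755]
ee_rot: [[-0.83, 0.557, -0.0], [0.557, 0.83, 0.0], [0.0, -0.0, -1.0]]
ft_force: [0.1, 0.3, -0.1]
grip_width: 0.005
```

Call:
{"op": "play_rows", "data": {"increments": [[[0,0,1,0,0,0,1],[0,0,1,0,0,0,1],[0,0,1,0,0,0,1],[0,0,0,0,0,0,1],[0,0,0,0,0,0,1]]]}}

```text
t: 27.55
position: [0.4951, 0.0414, 0.0725]
ee_rot: [[-0.83, 0.557, -0.0], [0.557, 0.83, 0.0], [0.0, -0.0, -1.0]]
ft_force: [0.6, 0.5, 0.4]
grip_width: 0.006
```

Call:
{"op": "play_rows", "data": {"increments": [[[0,0,1,0,0,0,1],[0,0,1,0,0,0,1],[0,0,1,0,0,0,1],[0,0,0,0,0,0,1],[0,0,0,0,0,0,1]]]}}

```text
t: 27.97
position: [0.4951, 0.0414, 0.0695]
ee_rot: [[-0.83, 0.557, -0.0], [0.557, 0.83, 0.0], [0.0, 0.0, -1.0]]
ft_force: [-0.3, 0.1, 0.2]
grip_width: 0.003
```

Run:
```python
from h import *
s=r.sense();print(s["position"],s["ft_force"],s["t"])
f=r.grab_frame("wrist");cv2.imwrite("pics/w9.png",cv2.resize(f[200:320,240:420,::-1],None,fx=4,fy=4,interpolation=cv2.INTER_CUBIC))
f=r.grab_frame("side");cv2.imwrite("pics/s9.png",cv2.resize(f[230:290,350:430,::-1],None,fx=9,fy=9,interpolation=cv2.INTER_CUBIC))
```

```text
[0.49508798 0.04140548 0.06945329] [-0.25861264  0.14059204  0.21044449] 27.9667
```

View pics/w9.png

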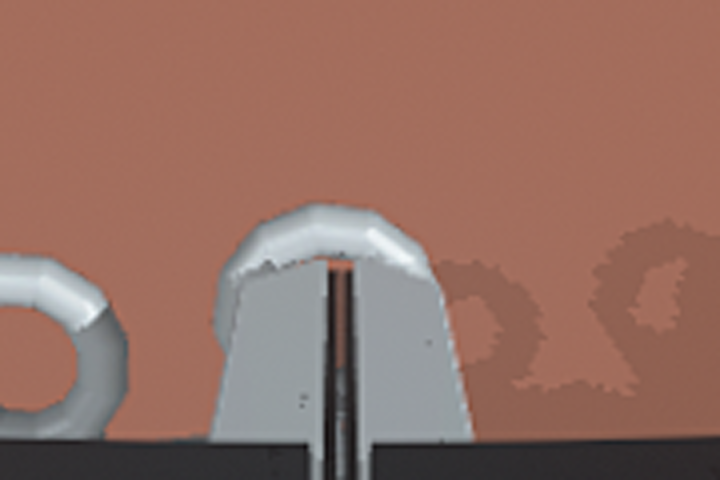

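View pics/s9.png

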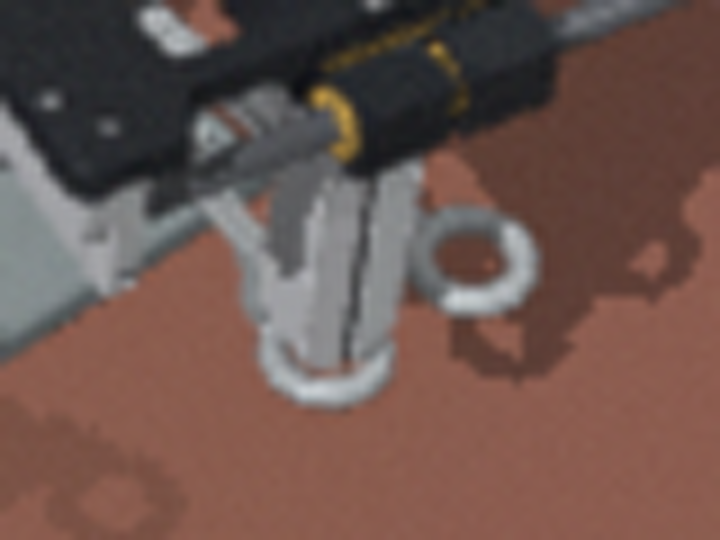

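Run:
```python
from h import *
p=r.camera_params("wrist");s=r.sense();R=s["ee_rot"];t=s["position"]
for u,v in((325,203),(222,300),(430,260),(325,232)):
    q=pl("wrist",240+u/4,200+v/4,.0915,p);print((u,v),np.round(R.T@(q-t)*1e3,1))
q=pl("side",350+328/9,230+404/9,.089);print("side near edge",np.round(R.T@(q-t)*1e3,1))
for u in (260,397):
  q=pl("side",350+u/9,230+355/9,.09);print("side edge",np.round(R.T@(q-t)*1e3,1))
```

```text
(325, 203) [ 15.7  -2.6 -22. ]
(222, 300) [  2.2 -16.3 -22. ]
(430, 260) [  7.9  11.2 -22. ]
(325, 232) [ 11.8  -2.6 -22. ]
side near edge [ 15.3   5.2 -19.5]
side edge [ -2.5  12.1 -20.5]
side edge [ 11.2 -14.9 -20.5]
```

Call:
{"op": "play_rows", "data": {"increments": [[[0,0,-8,0,0,0,1],[0,0,-8,0,0,0,1],[-5,-0.8,0,0,0,0,1],[-7,-0.8,0,0,0,0,1],[0,0,0,0,0,0,1]]]}}

```text
t: 28.48
position: [0.5055, 0.0321, 0.0857]
ee_rot: [[-0.829, 0.559, 0.001], [0.559, 0.829, -0.0], [-0.001, 0.0, -1.0]]
ft_force: [0.0, -1.5, -0.9]
grip_width: 0.006
```

Call:
{"op": "play_rows", "data": {"increments": [[[0,0,2,0,0,0,1],[0,0,2,0,0,0,1],[0,0,1,0,0,0,1],[0,0,0,0,0,0,1],[0,0,0,0,0,0,1]]]}}

```text
t: 28.9
position: [0.504, 0.0335, 0.0803]
ee_rot: [[-0.83, 0.557, -0.0], [0.557, 0.83, 0.0], [0.0, -0.0, -1.0]]
ft_force: [-0.5, 0.6, -0.3]
grip_width: 0.006
```

Call:
{"op": "play_rows", "data": {"increments": [[[0,0,1,0,0,0,1],[0,0,1,0,0,0,1],[0,0,1,0,0,0,1],[0,0,0,0,0,0,1],[0,0,0,0,0,0,1]]]}}

```text
t: 29.32
position: [0.5042, 0.0334, 0.0775]
ee_rot: [[-0.83, 0.557, -0.0], [0.557, 0.83, 0.0], [0.0, 0.0, -1.0]]
ft_force: [0.1, 1.1, 0.0]
grip_width: 0.007
```

Call:
{"op": "play_rows", "data": {"increments": [[[0,0,1,0,0,0,1],[0,0,1,0,0,0,1],[0,0,1,0,0,0,1],[0,0,0,0,0,0,1],[0,0,0,0,0,0,1]]]}}

```text
t: 29.73
position: [0.5041, 0.0333, 0.0744]
ee_rot: [[-0.83, 0.557, -0.0], [0.557, 0.83, 0.0], [0.0, -0.0, -1.0]]
ft_force: [0.1, -0.0, -0.8]
grip_width: 0.004
```

Run:
```python
from h import *
s=r.sense();print(s["position"],s["ft_force"],s["ft_torque"],s["t"])
f=r.grab_frame("wrist");cv2.imwrite("pics/w10.png",cv2.resize(f[200:320,240:420,::-1],None,fx=4,fy=4,interpolation=cv2.INTER_CUBIC))
```

```text
[0.50413173 0.03334254 0.07442146] [ 0.11390549 -0.0417829  -0.7680027 ] [ 0.00769166 -0.13811661 -0.04400003] 29.7333
```

View pics/w10.png

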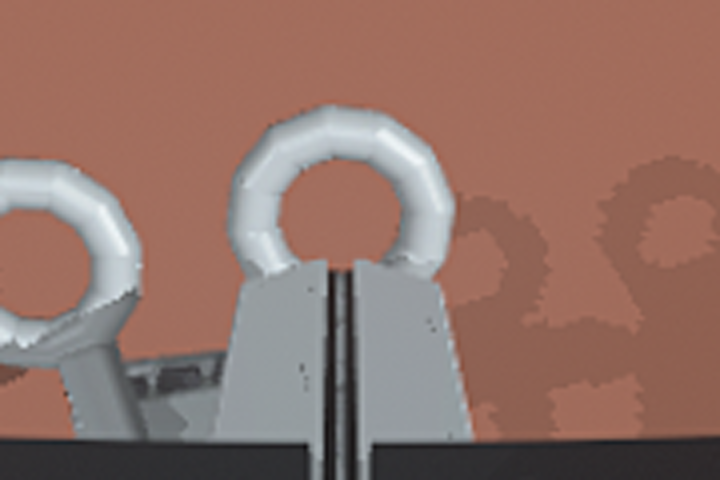

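Call:
{"op": "play_rows", "data": {"increments": [[[0,0,1,0,0,0,1],[0,0,1,0,0,0,1],[0,0,1,0,0,0,1],[0,0,0,0,0,0,1],[0,0,0,0,0,0,1]]]}}

```text
t: 30.2
position: [0.5041, 0.0334, 0.0714]
ee_rot: [[-0.83, 0.557, -0.0], [0.557, 0.83, 0.0], [0.0, 0.0, -1.0]]
ft_force: [0.1, 1.1, -0.2]
grip_width: 0.004
```

Call:
{"op": "play_rows", "data": {"increments": [[[0,0,1,0,0,0,1],[0,0,1,0,0,0,1],[0,0,1,0,0,0,1],[0,0,0,0,0,0,1],[0,0,0,0,0,0,1]]]}}

```text
t: 30.62
position: [0.5042, 0.0334, 0.0684]
ee_rot: [[-0.83, 0.557, -0.0], [0.557, 0.83, 0.0], [0.0, 0.0, -1.0]]
ft_force: [-0.1, -0.5, 0.8]
grip_width: 0.008
```

Call:
{"op": "play_rows", "data": {"increments": [[[0,0,1,0,0,0,1],[0,0,1,0,0,0,1],[0,0,1,0,0,0,1],[0,0,1,0,0,0,1],[0,0,0,0,0,0,1]]]}}

```text
t: 31.03
position: [0.5041, 0.0334, 0.0643]
ee_rot: [[-0.83, 0.557, -0.0], [0.557, 0.83, 0.0], [0.0, -0.0, -1.0]]
ft_force: [0.2, -0.4, -0.4]
grip_width: 0.003
```

Call:
{"op": "play_rows", "data": {"increments": [[[0,0,1,0,0,0,1],[0,0,1,0,0,0,1],[0,0,1,0,0,0,1],[0,0,0,0,0,0,1],[0,0,0,0,0,0,1]]]}}

```text
t: 31.45
position: [0.5041, 0.0334, 0.0614]
ee_rot: [[-0.83, 0.557, -0.0], [0.557, 0.83, 0.0], [0.0, -0.0, -1.0]]
ft_force: [-0.4, 0.4, 0.2]
grip_width: 0.004
```

Run:
```python
from h import *
s=r.sense();print(s["position"],s["ft_force"],s["ft_torque"],s["t"])
f=r.grab_frame("wrist");cv2.imwrite("pics/w11.png",cv2.resize(f[200:320,240:420,::-1],None,fx=4,fy=4,interpolation=cv2.INTER_CUBIC))
f=r.grab_frame("side");cv2.imwrite("pics/s11.png",cv2.resize(f[230:290,350:430,::-1],None,fx=9,fy=9,interpolation=cv2.INTER_CUBIC))
```

```text
[0.50412324 0.03335729 0.06142913] [-0.38715559  0.42883389  0.21193486] [ 0.06037308 -0.16235797  0.02066142] 31.45
```

View pics/w11.png

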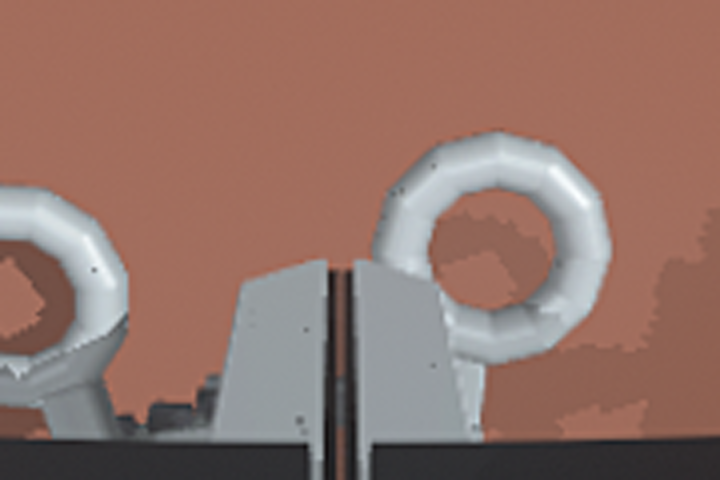

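View pics/s11.png

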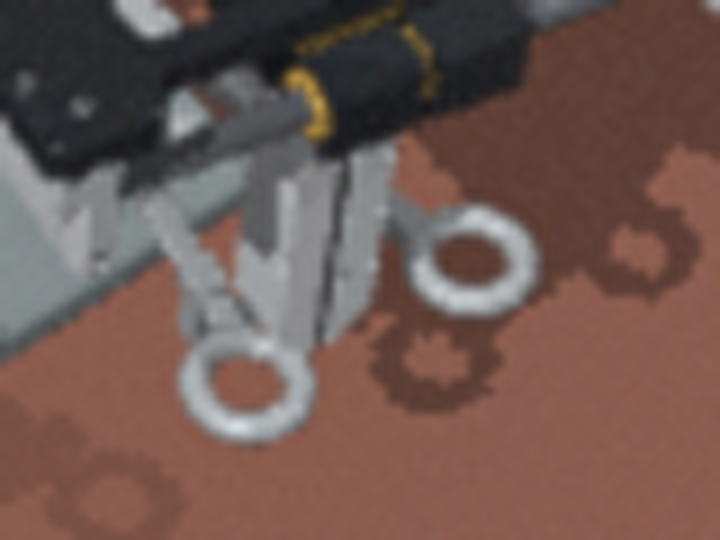

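Run:
```python
from h import *
p=r.camera_params("wrist")
a=[pl("wrist",240+491/4,200+248/4,.09,p),pl("side",350+247/9,230+386/9,.09)]
for q in a:
    g=np.degrees(np.arctan2(q[1]+.0396,q[0]-.6151));print(q,g,np.hypot(q[1]+.0396,q[0]-.6151),"jaw",np.radians(g-130.6))
```

```text
[0.50477714 0.05524495 0.09      ] 139.31423313277688 0.14548779260166525 jaw 0.1520920599533368
[0.50273604 0.05918561 0.09      ] 138.67944231311043 0.14961369257628152 jaw 0.14101287008872368
```

Call:
{"op": "play_rows", "data": {"increments": [[[0,-1,-10,0,0,0,1],[0,0,-15,0,0,0,1],[0,0,-5,0,0,0,1],[5.8,10,0,0,0,0,1],[5.8,10,0,0,0,0,1]]]}}

```text
t: 31.97
position: [0.5057, 0.0552, 0.0924]
ee_rot: [[-0.829, 0.559, 0.001], [0.559, 0.829, -0.0], [-0.001, 0.001, -1.0]]
ft_force: [-0.3, 0.8, -0.1]
grip_width: 0.005
```

Call:
{"op": "play_rows", "data": {"increments": [[[0,0,0,0,0,3.5,1],[0,0,0,0,0,3.5,1],[0,0,4,0,0,0,1],[0,0,4,0,0,0,1],[0,0,0,0,0,0,1]]]}}

```text
t: 32.38
position: [0.5047, 0.0554, 0.0828]
ee_rot: [[-0.757, 0.653, -0.001], [0.653, 0.757, -0.0], [0.001, -0.001, -1.0]]
ft_force: [-0.9, -0.5, 1.1]
grip_width: 0.002
```

Run:
```python
from h import *
s=r.sense();print(s["position"],s["ft_force"],s["t"]);R=s["ee_rot"];t=s["position"]
p=r.camera_params("wrist")
f=r.grab_frame("wrist");cv2.imwrite("pics/w12.png",cv2.resize(f[200:320,240:420,::-1],None,fx=4,fy=4,interpolation=cv2.INTER_CUBIC))
import pickle;pickle.dump((p,R,t),open("p12","wb"))
```

```text
[0.50469343 0.05535977 0.08276638] [-0.91624556 -0.53655478  1.10146805] 32.3833
```

View pics/w12.png

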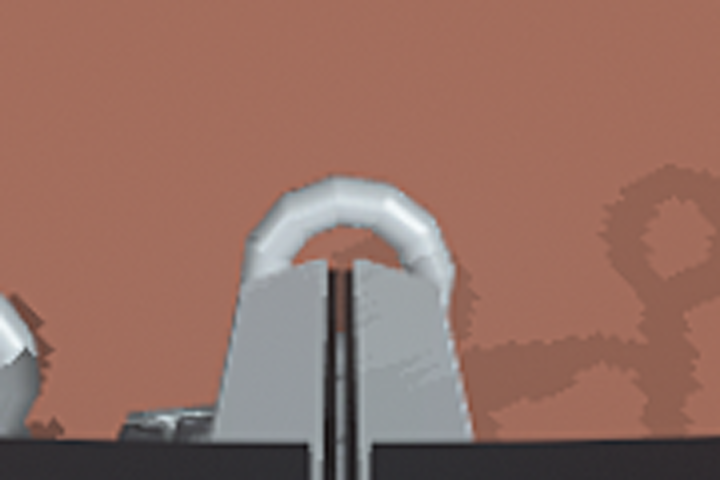

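Call:
{"op": "play_rows", "data": {"increments": [[[0,1.2,2,0,0,0,1],[0,0,3,0,0,0,1],[0,0,4,0,0,0,1],[0,0,3,0,0,0,1],[0,0,0,0,0,0,1]]]}}

```text
t: 32.85
position: [0.5055, 0.0564, 0.0707]
ee_rot: [[-0.756, 0.654, -0.001], [0.654, 0.756, 0.0], [0.001, -0.001, -1.0]]
ft_force: [-0.7, -0.2, 0.8]
grip_width: 0.006
```

Call:
{"op": "play_rows", "data": {"increments": [[[0,0,1,0,0,0,1],[0,0,1,0,0,0,1],[0,0,1,0,0,0,1],[0,0,0,0,0,0,1],[0,0,0,0,0,0,1]]]}}

```text
t: 33.27
position: [0.506, 0.0565, 0.0685]
ee_rot: [[-0.756, 0.654, 0.0], [0.654, 0.756, 0.0], [0.0, 0.0, -1.0]]
ft_force: [0.3, -0.1, 0.1]
grip_width: 0.003
```

Call:
{"op": "play_rows", "data": {"increments": [[[0,0,1,0,0,0,1],[0,0,1,0,0,0,1],[0,0,1,0,0,0,1],[0,0,0,0,0,0,1],[0,0,0,0,0,0,1]]]}}

```text
t: 33.68
position: [0.5059, 0.0565, 0.0654]
ee_rot: [[-0.756, 0.654, -0.0], [0.654, 0.756, 0.0], [0.0, -0.0, -1.0]]
ft_force: [0.2, -0.3, -0.5]
grip_width: 0.007
```

Call:
{"op": "play_rows", "data": {"increments": [[[0,0,1,0,0,0,1],[0,0,1,0,0,0,1],[0,0,1,0,0,0,1],[0,0,0,0,0,0,1],[0,0,0,0,0,0,1]]]}}

```text
t: 34.1
position: [0.5059, 0.0565, 0.0624]
ee_rot: [[-0.756, 0.654, -0.0], [0.654, 0.756, 0.0], [0.0, 0.0, -1.0]]
ft_force: [0.8, 0.7, -0.5]
grip_width: 0.006
```

Call:
{"op": "play_rows", "data": {"increments": [[[0,0,1,0,0,0,1],[0,0,1,0,0,0,1],[0,0,0,0,0,0,1],[0,0,0,0,0,0,1],[0,0,0,0,0,0,1]]]}}

```text
t: 34.52
position: [0.5059, 0.0566, 0.0605]
ee_rot: [[-0.756, 0.654, -0.0], [0.654, 0.756, 0.0], [0.0, 0.0, -1.0]]
ft_force: [-1.1, 0.6, 0.7]
grip_width: 0.006
```

Run:
```python
from h import *
s=r.sense();print(s["position"],s["ft_force"],s["t"]);R=s["ee_rot"];t=s["position"]
f=r.grab_frame("wrist");cv2.imwrite("pics/w13.png",cv2.resize(f[200:320,240:420,::-1],None,fx=4,fy=4,interpolation=cv2.INTER_CUBIC))
```

```text
[0.50593381 0.05659641 0.06050105] [-1.11774706  0.60746986  0.65725041] 34.5167
```

View pics/w13.png

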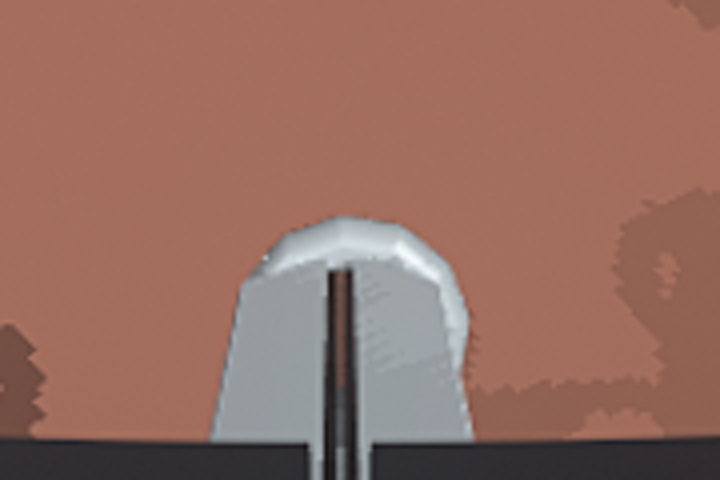

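Call:
{"op": "play_rows", "data": {"increments": [[[0,0.5,1,0,0,0,1],[0,0.5,1,0,0,0,1],[0,0,1,0,0,0,1],[0,0,0,0,0,0,1],[0,0,0,0,0,0,1]]]}}

```text
t: 34.98
position: [0.5066, 0.0574, 0.0575]
ee_rot: [[-0.756, 0.654, -0.0], [0.654, 0.756, 0.0], [0.0, 0.0, -1.0]]
ft_force: [-0.2, 1.8, 1.8]
grip_width: 0.004
```

Call:
{"op": "play_rows", "data": {"increments": [[[0,0,1,0,0,0,1],[0,0,1,0,0,0,1],[0,0,1,0,0,0,1],[0,0,0,0,0,0,1],[0,0,0,0,0,0,1]]]}}

```text
t: 35.4
position: [0.5065, 0.0573, 0.0544]
ee_rot: [[-0.756, 0.654, -0.0], [0.654, 0.756, 0.0], [0.0, -0.0, -1.0]]
ft_force: [-0.2, 1.4, 2.0]
grip_width: 0.003
```

Call:
{"op": "play_rows", "data": {"increments": [[[0,0,1,0,0,0,1],[0,0,1,0,0,0,1],[0,0,1,0,0,0,1],[0,0,0,0,0,0,1],[0,0,0,0,0,0,1]]]}}

```text
t: 35.82
position: [0.5065, 0.0573, 0.0514]
ee_rot: [[-0.756, 0.654, -0.0], [0.654, 0.756, 0.0], [0.0, -0.0, -1.0]]
ft_force: [0.0, 2.5, 2.5]
grip_width: 0.007
```

Run:
```python
from h import *
s=r.sense();print(s["position"],s["ft_force"],s["t"])
f=r.grab_frame("wrist");cv2.imwrite("pics/w14.png",cv2.resize(f[200:320,240:420,::-1],None,fx=4,fy=4,interpolation=cv2.INTER_CUBIC))
f=r.grab_frame("side");cv2.imwrite("pics/s14.png",cv2.resize(f[230:290,340:430,::-1],None,fx=8,fy=8,interpolation=cv2.INTER_CUBIC))
```

```text
[0.50650454 0.05730795 0.05143844] [0.0223672 2.5425316 2.4652983] 35.8167
```

View pics/w14.png

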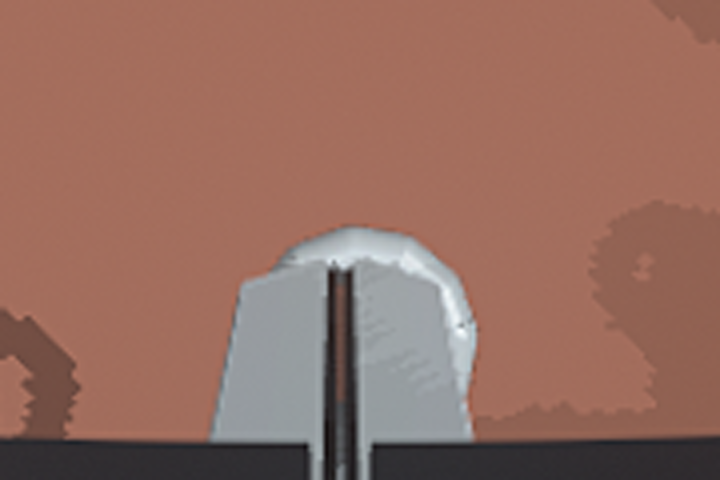

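View pics/s14.png

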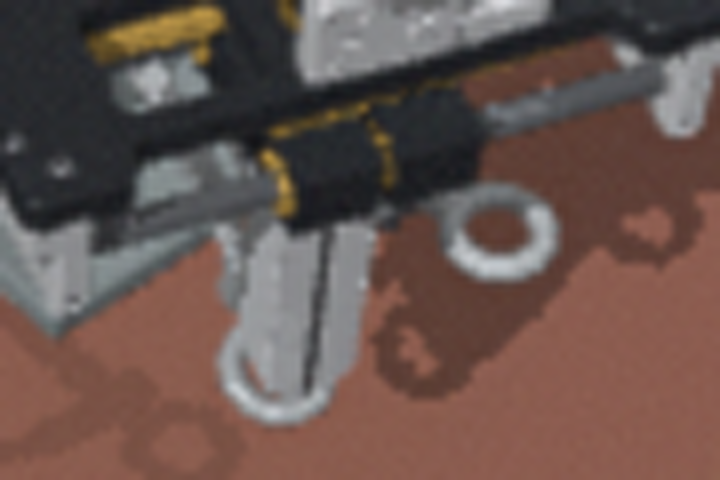

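Call:
{"op": "play_rows", "data": {"increments": [[[0,1,0,0,0,0,1],[0,1,0,0,0,0,1],[0,1,0,0,0,0,1],[0,0,0,0,0,0,1],[0,0,0,0,0,0,1]]]}}

```text
t: 36.33
position: [0.5086, 0.0596, 0.0515]
ee_rot: [[-0.756, 0.654, 0.0], [0.654, 0.756, 0.0], [0.0, 0.0, -1.0]]
ft_force: [0.3, 2.0, 2.8]
grip_width: 0.008
```

Call:
{"op": "play_rows", "data": {"increments": [[[0,0,1,0,0,0,1],[0,0,1,0,0,0,1],[0,0,1,0,0,0,1],[0,0,0,0,0,0,1],[0,0,0,0,0,0,1]]]}}

```text
t: 36.75
position: [0.5088, 0.0598, 0.0487]
ee_rot: [[-0.756, 0.654, 0.0], [0.654, 0.756, 0.0], [-0.0, 0.0, -1.0]]
ft_force: [-2.3, 2.9, 8.5]
grip_width: 0.004
```

Call:
{"op": "play_rows", "data": {"increments": [[[0,2,0,0,0,0,1],[0,2,0,0,0,0,1],[0,2,0,0,0,0,1],[0,0,0,0,0,0,1],[0,0,0,0,0,0,1]]]}}

```text
t: 37.17
position: [0.5129, 0.0643, 0.0487]
ee_rot: [[-0.756, 0.654, 0.001], [0.654, 0.756, 0.0], [-0.0, 0.001, -1.0]]
ft_force: [-0.5, 1.9, 7.8]
grip_width: 0.003
```

Run:
```python
from h import *
s=r.sense();print(s["position"],s["ft_force"],s["t"])
f=r.grab_frame("wrist");cv2.imwrite("pics/w15.png",cv2.resize(f[200:320,240:420,::-1],None,fx=4,fy=4,interpolation=cv2.INTER_CUBIC))
f=r.grab_frame("side");cv2.imwrite("pics/s15.png",cv2.resize(f[230:290,340:430,::-1],None,fx=8,fy=8,interpolation=cv2.INTER_CUBIC))
```

```text
[0.51286561 0.06426853 0.04873118] [-0.53025421  1.9082403   7.77622121] 37.1667
```

View pics/w15.png

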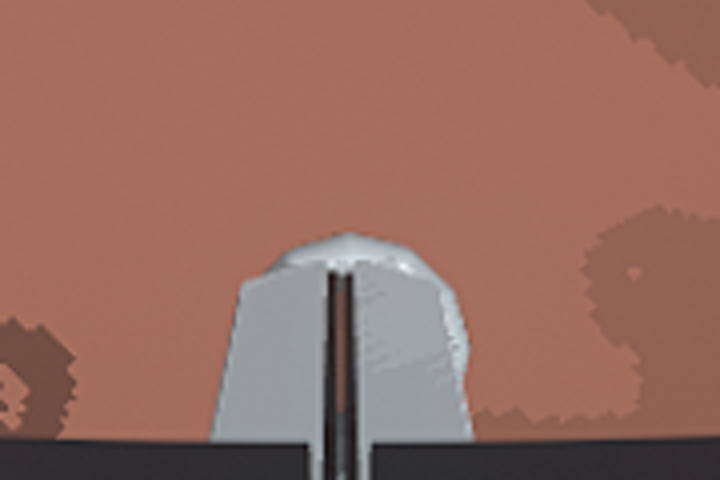

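View pics/s15.png

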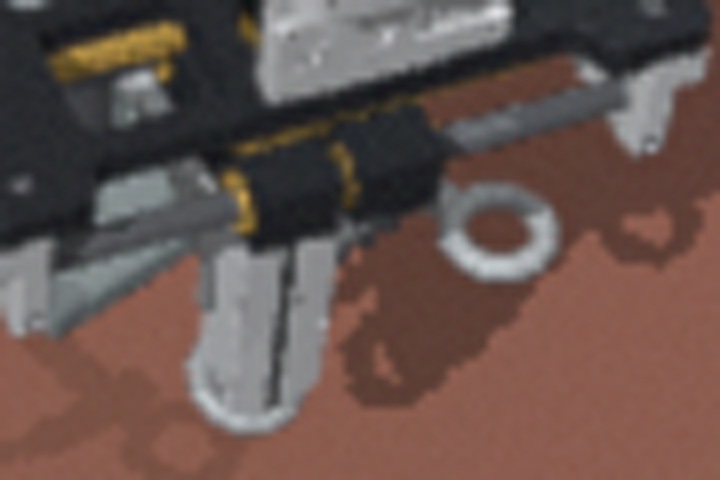

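Call:
{"op": "play_rows", "data": {"increments": [[[0,2,0,0,0,0,1],[0,2,0,0,0,0,1],[0,2,0,0,0,0,1],[0,0,0,0,0,0,1],[0,0,0,0,0,0,1]]]}}

```text
t: 37.68
position: [0.517, 0.0685, 0.0488]
ee_rot: [[-0.756, 0.655, 0.001], [0.655, 0.756, 0.0], [-0.001, 0.001, -1.0]]
ft_force: [0.5, 1.1, 6.9]
grip_width: 0.008
```

Call:
{"op": "play_rows", "data": {"increments": [[[0,1,-3,0,0,0,1],[0,0,-5,0,0,0,1],[0,0,-7,0,0,0,1],[0,0,-10,0,0,0,1],[0,0,0,0,0,0,1]]]}}

```text
t: 38.1
position: [0.5179, 0.0694, 0.0754]
ee_rot: [[-0.756, 0.655, 0.002], [0.655, 0.756, -0.0], [-0.002, 0.001, -1.0]]
ft_force: [0.3, -0.0, 0.1]
grip_width: 0.006
```

Run:
```python
from h import *
s=r.sense();print(s["position"],s["ft_force"],s["t"])
f=r.grab_frame("wrist");cv2.imwrite("pics/w16.png",f[:,:,::-1])
```

```text
[0.51788011 0.06935794 0.07542055] [ 0.2910169  -0.02869105  0.13381212] 38.1
```

View pics/w16.png

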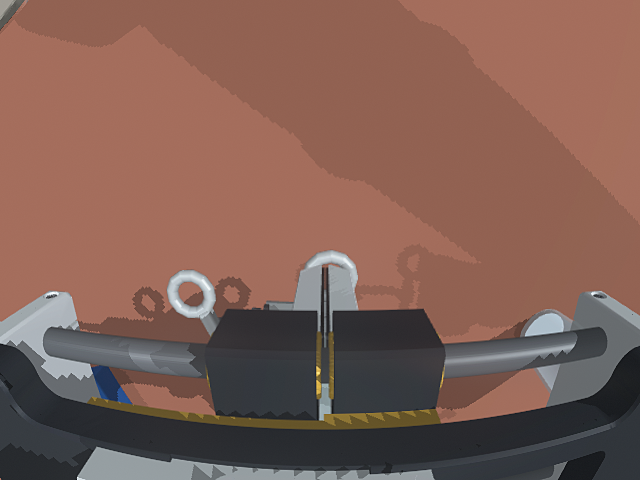

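Call:
{"op": "play_rows", "data": {"increments": [[[0,0,-20,0,0,0,1],[0,0,-30,0,0,0,1],[0,0,-30,0,0,0,1],[0,0,-20,0,0,0,1],[0,0,0,0,0,0,1]]]}}

```text
t: 38.57
position: [0.5189, 0.0697, 0.1773]
ee_rot: [[-0.756, 0.655, 0.005], [0.655, 0.756, -0.0], [-0.004, 0.003, -1.0]]
ft_force: [0.2, -0.2, 0.8]
grip_width: 0.009
```

Call:
{"op": "play_rows", "data": {"increments": [[[0,25,0,0,0,0,1],[0,30,0,0,0,0,1],[0,30,0,0,0,0,1],[0,30,0,0,0,0,1],[0,25,0,0,0,0,1]]]}}

```text
t: 38.98
position: [0.6094, 0.1765, 0.1726]
ee_rot: [[-0.756, 0.654, -0.001], [0.655, 0.756, -0.0], [0.0, -0.001, -1.0]]
ft_force: [-0.7, 0.0, 0.2]
grip_width: 0.006
```

Run:
```python
from h import *
s=r.sense();print(s["position"],s["ft_force"],s["t"])
f=r.grab_frame("side");cv2.imwrite("pics/s17.png",cv2.resize(f[150:320,230:470,::-1],None,fx=3,fy=3,interpolation=cv2.INTER_CUBIC))
f=r.grab_frame("top");cv2.imwrite("pics/t17f.png",f[:,:,::-1]);cv2.imwrite("pics/t17.png",cv2.resize(f[180:330,290:450,::-1],None,fx=4,fy=4,interpolation=cv2.INTER_CUBIC))
```

```text
[0.60943517 0.17645514 0.17255928] [-0.67164055  0.0421978   0.21206912] 38.9833
```

View pics/s17.png

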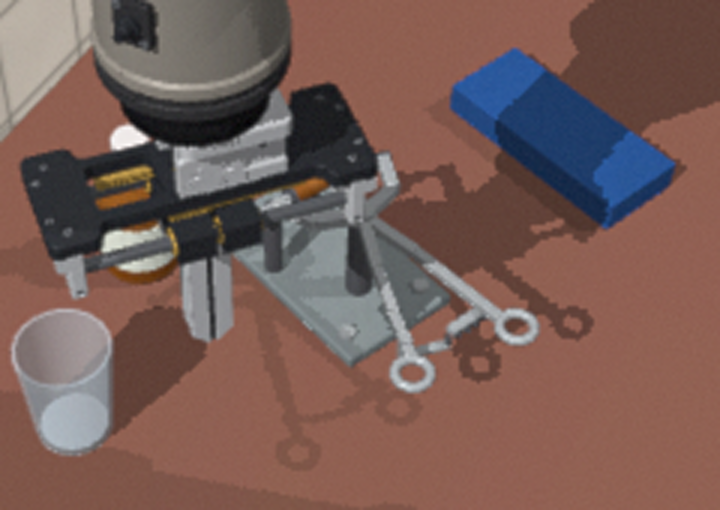

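View pics/t17.png

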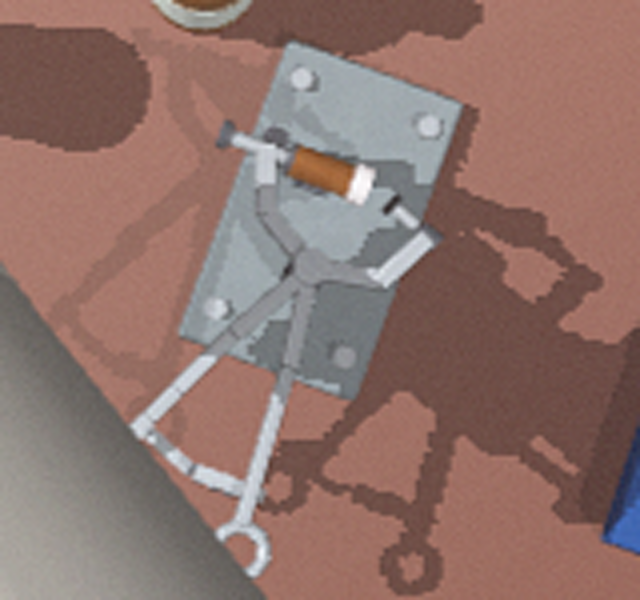

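Call:
{"op": "play_rows", "data": {"increments": [[[0,0,-10,0,0,0,1],[0,0,-10,0,0,0,1],[0,0,0,0,0,0,1],[0,0,0,0,0,0,1],[0,0,0,0,0,0,1]]]}}

```text
t: 39.5
position: [0.6087, 0.1743, 0.1939]
ee_rot: [[-0.755, 0.655, 0.001], [0.655, 0.755, -0.0], [-0.001, 0.0, -1.0]]
ft_force: [-0.5, 0.2, -0.3]
grip_width: 0.001
```

Run:
```python
from h import *
exec(open("prof.py").read().split("\n",1)[1]) if 0 else None
s=r.sense();print(s["position"],s["ft_force"],s["t"])
print(r.job_done())
```

```text
[0.60866701 0.17432325 0.19392131] [-0.45594315  0.24830123 -0.27107131] 39.5
the job is handed in; nothing more can be done
None
```

The cap is home, the forceps locked and were then released, and the handle now stands fully open. I handed the job in at 39.5 s with the gripper clear of everything.

- **Closing:** I pushed the swinging handle with closed fingers, in small steps, to about 15 N. In the top view the cap had moved about 3.2–3.5 mm of its 3.5 mm. The handle then held by itself at about 0.28–0.29 rad, with the gripper off it for several seconds (about 21.8 s to 30 s). My estimate of the angle from the finger's position read about 0.27 rad, a little below the camera's 0.28–0.29. I went by the camera and the force.
- **Release:** This took two presses.
  - During the first, made where the loop joins the shank, the handle slipped out from under the tapered fingertips. It caught again at about 0.15 rad, without my seeing any force.
  - For the second I put the fingertips into the loop, pressed down at about 7–8 N and moved outwards with it until it was past the first tooth. Then I lifted off.
- **Last checks:** In the side picture the loop is back at its starting pixel, so the handle is fully open. The top picture shows the vial whole and the cap still pushed on. The beaker, blue case and bottle look undisturbed, by eye only. The force readings were near zero.

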